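Check the cork press jaw gap with the gauge blade

ROBOT

A 6-joint arm with a two-finger parallel gripper is mounted at the origin on a cart in front of the work surface, level with it; the furniture and walls round the work are solid. World frame = base frame: x ahead of the robot, y to its left, z up, the work surface at z = 0. Lengths are in m, angles in rad, forces in N, time in s.
With the tool pointing down it reaches from about 0.3 to 0.85 m from the base axis. Payload 5.4 kg.
Tool frame: the origin (TCP) lies midway between the tips of the shut fingers; the grasp point (between the pads) lies 19 mm behind it (arm.grip_depth is the distance from the TCP to the grasp point, in m); x points along the fingers, y is the direction in which the jaws open and shut, and the axes are right-handed (so a half turn about x gives the same grasp; the last joint's range is limited). The gripper opens to 85 mm and grips with 20 to 120 N. Pads are 22 mm wide; open, the fingers measure 114 mm over their backs; the gripper's body (76 mm by 85 mm) begins 54 mm behind the grasp point. The pads swing forward as they close: fully open they stand 13 mm farther back than shut.
Start: joints at [-1.49, 0.158, 1.597, -0, 1.386, -0.21], TCP at [0.165, -0.551, 0.231] pointing down, gripper open.
Joint ranges: [-2.91, 2.91], [-0.94, 2.29], [0.18, 2.7], [-1.29, 4.43], [0.17, 2.64], [-3, 3]. Speed limits (rad/s): [2.57, 2.57, 3.14, 3.14, 3.14, 3.14].

INTERFACE

Orientations are given as a unit quaternion [w, x, y, z].
In Python, from plant import read_state, viewer, ticket, arm gives the robot as it stands.
- The arm moves only by the shell command python3 -m jog 'ROWS' [FORCE]. ROWS is JSON, a list that holds one entry, the list of rows, each a list of 7 numbers: the shift along the tool's x, y, z in cm, then the turn, a rotation vector about the tool's x, y, z in degrees, then the opening, from -1 (shut) to 1 (fully open), so that 0 is half open. A call has exactly 8 rows; each row is the pose to reach, as a shift and turn from the pose commanded when the call began, along the tool's axes at that moment; what a row does not reach only later rows make up. A row lasts 1/10 s, in which the tool goes at most 50 mm and 8.59 degrees, less where a joint would pass 70% of its speed; a pose out of reach is approached as far as the arm can. A call with a gripper value outside its range is refused whole. The fingers move at their own pace and stop on an object; FORCE is the grip in N (left out, the last holds). Time passes only in rows, so rows that repeat a pose let the fingers close, or fill a call up. It gives the time, the measured TCP pose, the force and the opening at its end, in the units of the state.
- read_state(): the state, without advancing time (a new reading comes with each control period).
- viewer.camera(name): name is "side" or "top"; returns the picture (400x640x3 uint8, blue, green, red); there is no depth.
- viewer.camera_params(name): a dict with "camera_matrix" (3x3 intrinsics, pixels), "xyz" and "attitude" of the camera in the world. Camera axes: x right, y up, looking along -z (the intrinsics and any distortion apply to the point x, -y, -z); pixel columns grow to the right and rows downward; lengths in m; the calibration is good to about 2 mm. A picture is of the moment at which its call begins. camera_params takes no time and is no camera call.
- ticket.close_job(): hands the job in, once; it reports no verdict.
The state is a dict: "t": time; "q": joint angles; "dq": joint speeds; "tau": joint torques, N m; "position": TCP position; "tcp_rot": TCP orientation; "ft_force": force on the tool from outside, world axes, zero at the start; "ft_torque": the same for the moment, N m; "opening": finger opening in m.
Only numpy, scipy, OpenCV 4.12 (cv2) and the standard library are available. Lean on these libraries where they do the work, as an engineer would, in place of code of your own. Each camera call takes 0.05 s, during which the arm holds its last target.

TASK

Check the jaw gap of the cork press: press its release button so that the sprung lid pops up, and swing the lid right back until it rests steady against its stop. Only then draw the gap gauge out from under the bottle riser by the blade end that sticks out, lay it flat on the bar clear of the riser and let go, take it again from its handle end, and slide the blade straight into the jaw gap until the engraved line across it is level with the front lip, and leave it sitting there with the lid open. Do not knock or shift the bottles, the steel cup or the votive candle.

Things in the scene. Friction and masses are not known exactly. Their poses are not given: they have to be found in the camera images.
- press: bench cork press fixed to the bar, grey with bright jaws, 120 deep (x 8 to 126), 220 wide (y -165 to +55), top at z 73. Origin on the bar under the centre of the front lip of its jaw gap; +x points into the gap, away from the operator; z up. The shut lid's skirt hangs in front of the gap
- gap_lip (a point): centre of the front lip of the jaw gap, press x 0, y 0, z 44.5; press axes. The gap is a level slot open at the front: floor at z 40, roof at z 49, 48 wide (y -24 to +24), 99 deep (deeper than the gauge must go, so nothing stops it there), with sloped lead-ins about 4 high above and below over the first 11 mm
- lid (a joint): angle of the press's steel lid, rad: 0 shut and latched; spring-lifted to about 1.3 to 1.4 when the button is pressed; stop at 1.85. It opens away from the operator about the hinge along press y; a stiff hinge holds it wherever it is pushed back to (push of about 1 N at its edge)
- lid_hinge (a point): centre of the lid's hinge line (axis along press y), fixed in the press frame at x 112, y 0, z 78
- lid_edge (a point): middle of the lower edge of the lid's skirt, moving with the lid. The lid is a plate 123 long, 70 wide, with a 40 skirt at right angles along its free edge. On the popped lid this edge is the part nearest the operator, about 190 above the bar (207 when fully back); push it along press +x with the lower ends of the shut fingers
- release (a joint): travel of the lid release button, m: 0 up, 0.008 fully down (5 N). The catch lets the lid go beyond about 0.005; the button springs back and the lid does not need it again
- release_top (a point): centre of the top of the round aluminium release button, 30 across, on the press's right shoulder (press x 55, y -130); pressed straight down. The popping lid passes 95 to its left (lid edge at press y -35): keep the gripper's body out of its way
- riser: dark wooden bottle riser, a low bench fixed to the bar, 200 wide (y), 120 deep, board from z 42 to 56 on two side panels, open at the front, 170 between the panels. Origin on the bar under the middle of its front edge; +x points under it, away from the operator. Two bottles stand on its rear part
- gauge: loose flat gap gauge, 160 long, about 0.16 kg: steel blade 36 wide, 6 thick (last 10 at the tip 26 wide), wooden handle 26 wide, 18 thick, 70 long; underside flat. Origin on the underside at the engraved black line across the blade; +x to the tip 60 ahead; blade back to x -30, handle x -30 to -100; z up. Starts flat, handle under the riser, 50 to 60 of blade sticking out to the operator
- gauge_tip (a point): middle of the tip of the gauge's blade
- gauge_handle (a point): middle of the gauge's handle, 65 behind its engraved line, 9 above its underside
- riser_bottle_l: half-bottle 58 across, 235 tall, standing on the riser; origin under it
- riser_bottle_r: half-bottle 58 across, 235 tall, standing on the riser; origin under it
- votive: low votive glass with a candle in it, 74 across, 43 tall (flame to about 53), on the bar between press and riser; origin under it
- cup: steel measuring cup with a handle, 58 x 79, 92 tall, on the bar; origin under it
- back_bottle: half-bottle 58 across, 235 tall, on the bar at the back between press and riser; origin under it

How it is judged:
On the way, in this order (a step that is already met when the one before it is completed fails the run):
1. the button has been pressed and the lid has popped up (value of joint lid above 0.8 rad), for 0.05 s.
2. the lid has been swung right back (beyond 1.6 rad) and is steady (value of joint lid above 1.6 rad and velocity of joint lid between -0.1 and 0.1 rad/s), for 0.3 s.
3. the gauge lies on the bar, its handle out from under and clear of the riser, let go and still ((x of gauge_handle in the frame of riser below -0.02 m or y of gauge_handle in the frame of riser below -0.13 m or y of gauge_handle in the frame of riser above 0.13 m) and height (world z) of gauge below 0.025 m and angle between gauge's own x axis and vertical between 1.4 and 1.74 rad and contact force between the fingers and gauge below 0.1 N and linear speed of gauge below 0.02 m/s), for 0.2 s.
4. the tip of the blade is in the jaw gap (x of gauge_tip in the frame of press between 0.02 and 0.07 m and y of gauge_tip in the frame of press between -0.024 and 0.024 m and z of gauge_tip in the frame of press between 0.039 and 0.05 m), for 0.05 s.
At the end, for the whole second after the job is handed in: The gauge sits at rest in the jaw gap, blade tip first, released, with its engraved line within 6 mm of the front lip of the gap, within 12 mm of the gap's centre and within 0.15 rad of straight; the lid stands swung back beyond 1.6 rad (x of gauge in the frame of press between -0.006 and 0.006 m and y of gauge in the frame of press between -0.012 and 0.012 m and z of gauge in the frame of press between 0.034 and 0.052 m and x of gauge_tip in the frame of press above 0.05 m and angle between the x axis of gauge and the x axis of press, either way round below 0.15 rad and linear speed of gauge below 0.02 m/s and value of joint lid above 1.6 rad); the robot touches nothing.
It fails at once if a bottle on the riser is shifted more than 30 mm (distance of any of riser_bottle_l, riser_bottle_r from where it was at the start of the episode above 0.03 m).
It fails at once if the votive, the cup or the bottle at the back is shifted more than 30 mm (distance of any of votive, cup, back_bottle from where it was at the start of the episode above 0.03 m).
It fails at once if a bottle, the cup or the votive is tipped over (angle between any of riser_bottle_l, riser_bottle_r, cup, back_bottle, votive's own z axis and vertical above 0.35 rad).
It also fails if it takes over 72 s, if anything falls off the work surface, if the arm or the gripper's body presses on something with over 40 N, if the wrist force passes 120 N, or if a joint passes its speed limit or range.

## Working session

There is one attempt and no reset: what is moved stays moved. The work goes in short steps, Python scripts to look and compute and a shell command to move; the robot and the scene stay as the last step left them, time stands still between calls to the robot, and variables do not carry over. Pictures are saved under pics/ and viewed, and the job is handed in when it is done.

```bash
ls; mkdir -p pics
python3 - <<'E'
from plant import read_state, viewer, ticket, arm
import cv2
s=read_state();print(s)
for n in("side","top"):
    print(n,viewer.camera_params(n)); cv2.imwrite(f"pics/{n}0.png",viewer.camera(n))
print([a for a in dir(arm) if a[0]!='_'])
E
```

```text
pics
{'t': 0.0, 'q': array([-1.49009079e+00,  1.59109174e-01,  1.59825869e+00,  2.66307132e-05,
        1.38619582e+00, -2.10090426e-01]), 'dq': array([-9.99786558e-04, -2.97065240e-04,  5.89505845e-04,  9.59556549e-04,
        1.89595273e-05, -1.50731415e-03]), 'tau': array([-2.03903088e-03, -3.96001232e+01, -3.31435704e+01, -4.28809599e-04,
        8.31356621e-03,  9.61091388e-06]), 'position': array([ 0.16480346, -0.55023776,  0.23026987]), 'tcp_rot': array([ 0.10175345,  0.69969981,  0.10314307, -0.69959125]), 'ft_force': array([ 0.43399532,  0.0590627 , -0.03400748]), 'ft_torque': array([-0.02094452,  0.03790599,  0.00503641]), 'opening': 0.08515480111160773}
side {'camera_matrix': array([[368.75868449,   0.        , 328.49124072],
       [  0.        , 368.75868449, 202.74813307],
       [  0.        ,   0.        ,   1.        ]]), 'xyz': array([0.25358172, 0.98966278, 0.9281967 ]), 'attitude': array([-0.17411015, -0.0685776 ,  0.41676581,  0.88954428])}
top {'camera_matrix': array([[414.9304938 ,   0.        , 319.16270249],
       [  0.        , 414.9304938 , 202.33270293],
       [  0.        ,   0.        ,   1.        ]]), 'xyz': array([0.3482971 , 0.04249935, 1.2920897 ]), 'attitude': array([ 0.7375781 ,  0.08342735, -0.07597067, -0.66576789])}
['Unreachable', 'grip_depth']
```

View pics/side0.png

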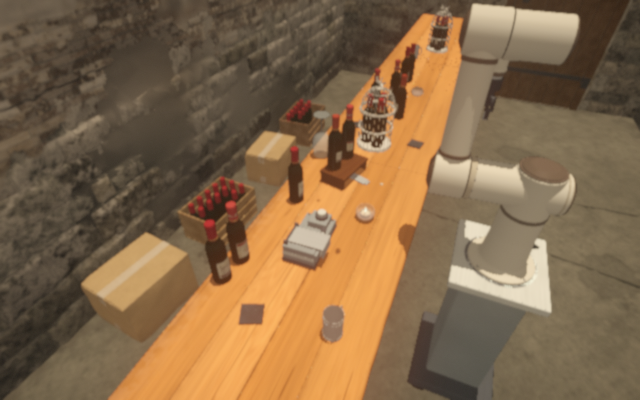

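View pics/top0.png

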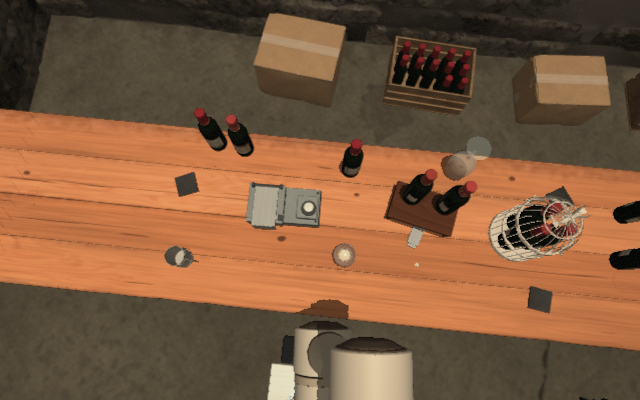

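```bash
cat > h.py <<'E'
import numpy as np,cv2
from plant import read_state, viewer, arm
from scipy.spatial.transform import Rotation as R
def cam(n):
    p=viewer.camera_params(n); q=p["attitude"]
    return p["camera_matrix"],np.array(p["xyz"]),R.from_quat(q,scalar_first=True).as_matrix()
def ray(n,u,v):
    K,c,M=cam(n); d=np.linalg.inv(K)@[u,v,1]; return c,M@(d*[1,-1,-1])
def onz(n,u,v,z):
    c,d=ray(n,u,v); return c+d*(z-c[2])/d[2]
def proj(n,P):
    K,c,M=cam(n); x=M.T@(np.array(P)-c); x=x*[1,-1,-1]; y=K@x; return y[:2]/y[2]
def two(a,b):
    c1,d1=ray("side",*a);c2,d2=ray("top",*b)
    A=np.stack([d1,-d2],1); t=np.linalg.lstsq(A,c2-c1,rcond=None)[0]
    p,q=c1+d1*t[0],c2+d2*t[1]; return (p+q)/2,np.linalg.norm(p-q)
def crop(n,u0,v0,u1,v1,k,name,img=None):
    im=viewer.camera(n) if img is None else img
    cv2.imwrite(f"pics/{name}.png",cv2.resize(im[v0:v1,u0:u1],None,fx=k,fy=k,interpolation=cv2.INTER_CUBIC)); return im
def tool():
    s=read_state(); return s["position"],R.from_quat(s["tcp_rot"],scalar_first=True).as_matrix()
E
python3 - <<'E'
from h import *
a=cv2.imread('pics/top0.png');b=cv2.imread('pics/side0.png')
crop("top",235,170,335,240,8,"t1",a);crop("top",375,160,475,255,6,"t2",a);crop("side",270,110,410,280,4,"s1",b)
p,M=tool();print(p,M)
for n in("top","side"):print(proj(n,[.4,0,0]),proj(n,p))
E
```

```text
[ 0.16479309 -0.55030138  0.23039252] [[-1.46587488e-04  2.86735201e-01 -9.58009866e-01]
 [ 1.75029497e-03 -9.58008335e-01 -2.86735011e-01]
 [-9.99998457e-01 -1.71883161e-03 -3.61439144e-04]]
[334.28581225 282.00888498] [560.30362214 403.29426385]
[384.77916922 226.72584313] [480.67289526 117.16049089]
```

View pics/t1.png

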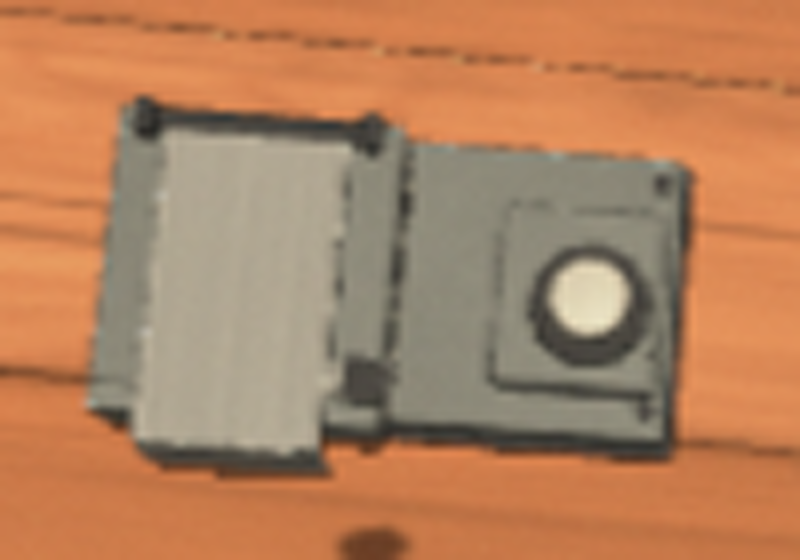

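View pics/t2.png

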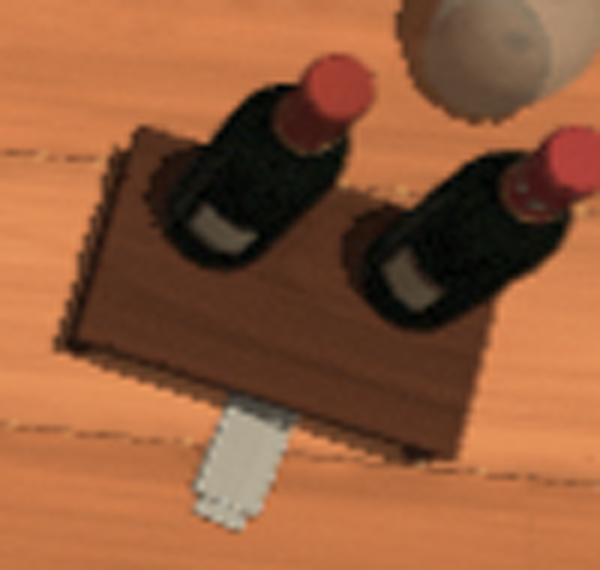

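View pics/s1.png

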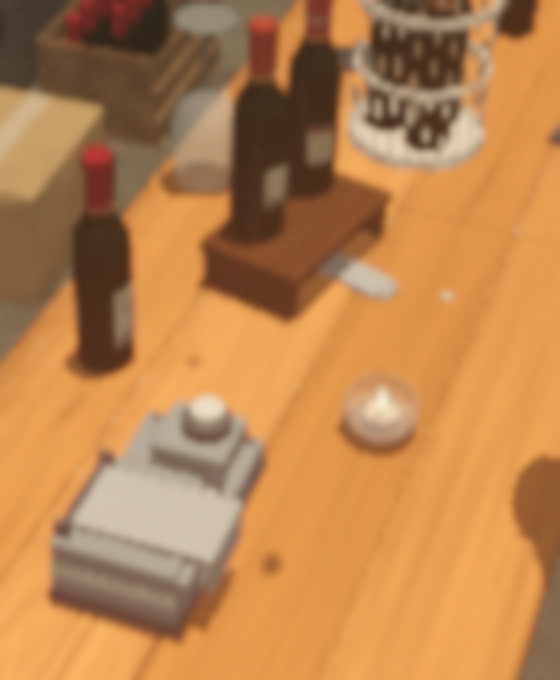

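Run:
```python
from h import *
np.set_printoptions(precision=4,suppress=True)
T=lambda u,v,k,o:(o[0]+u/k,o[1]+v/k)
o=(235,170)
print("button",two((322,212),T(590,296,8,o)))
A={k:onz("top",*T(*uv,8,o),z) for k,uv,z in [("hingeL",(150,112),.078),("hingeR",(370,128),.078),("lidFL",(135,440),.08),("lidFR",(322,450),.08),("rr",(685,165),.068),("fr",(668,438),.068)]}
for k in A:print(k,A[k])
for a,b in [("hingeL","hingeR"),("lidFL","lidFR"),("rr","fr")]:
    d=A[a]-A[b];print(a,b,np.linalg.norm(d),np.degrees(np.arctan2(d[1],d[0])))
o=(375,160)
B={k:onz("top",*T(*uv,6,o),z) for k,uv,z in [("rFL",(70,345),.056),("rFR",(455,458),.056),("rRL",(140,130),.056),("tipL",(195,505),.006),("tipR",(240,530),.006),("bL",(228,405),.006),("bR",(292,425),.006),("shL",(195,490),.006),("shR",(252,515),.006)]}
for k in B:print(k,B[k])
for a,b in [("rFL","rFR"),("rRL","rFL"),("shL","bL"),("shR","bR"),("bL","bR"),("tipL","tipR")]:
    d=B[a]-B[b];print(a,b,np.linalg.norm(d),np.degrees(np.arctan2(d[1],d[0])))
for n,u,v in[("votive",344,255),("backb",350,175),("cup",180,257)]: print(n,onz("top",u,v,.0),onz("top",u,v,.05))
for n,a,b in[("backb cap",(294.5,148),(355.5,145)),("bl cap",(335.5,118),(431,174)),("br cap",(349.5,111),(470,187))]: print(n,two(a,b))
```

```text
button (array([0.6082, 0.0992, 0.0805]), np.float64(0.0002595130781286101))
hingeL [0.6628 0.273  0.078 ]
hingeR [0.6651 0.1892 0.078 ]
lidFL [0.537  0.2608 0.08  ]
lidFR [0.5404 0.1916 0.08  ]
rr [0.6655 0.0693 0.068 ]
fr [0.56  0.065 0.068]
hingeL hingeR 0.0837573736404637 91.56687032482496
lidFL lidFR 0.06936825082613342 92.76560616184886
rr fr 0.10558252921106773 2.3568908479332
rFL [ 0.6053 -0.1381  0.056 ]
rFR [ 0.5676 -0.3335  0.056 ]
rRL [ 0.7216 -0.1666  0.056 ]
tipL [ 0.5381 -0.2154  0.006 ]
tipR [ 0.5275 -0.2393  0.006 ]
bL [ 0.5923 -0.2297  0.006 ]
bR [ 0.5851 -0.2635  0.006 ]
shL [ 0.5459 -0.215   0.006 ]
shR [ 0.5359 -0.245   0.006 ]
rFL rFR 0.19899512862932758 79.06286052497305
rRL rFL 0.11973555780643051 -13.767530494793517
shL bL 0.04866729653919105 162.37182280124057
shR bR 0.05255539867724772 159.44636371282897
bL bR 0.03453178048824447 78.04680303728296
tipL tipR 0.026097070464158836 66.07725981518062
votive [ 0.4851 -0.0223  0.    ] [ 0.4798 -0.0198  0.05  ]
backb [ 0.7449 -0.0187  0.    ] [ 0.7296 -0.0163  0.05  ]
cup [0.4271 0.483  0.    ] [0.424 0.466 0.05 ]
backb cap (array([ 0.7599, -0.0147,  0.2358]), np.float64(0.0034485999402896297))
bl cap (array([ 0.6831, -0.211 ,  0.2769]), np.float64(0.001073482348195718))
br cap (array([ 0.6627, -0.3156,  0.263 ]), np.float64(0.0018976716902518226))
```

```bash
python3 -m jog '[[[0.5,-3.1,-3.8,2,0,0,-1],[1,-6.2,-7.6,4,0,0,-1],[1.5,-9.3,-11.4,6,0,0,-1],[2,-12.4,-15.2,8,0,0,-1],[2.5,-15.5,-19,10,0,0,-1],[2.5,-18.6,-22.9,12,0,0,-1],[2.5,-21.7,-26.7,14.5,0,0,-1],[2.5,-24.7,-30.5,14.5,0,0,-1]]]' 40
python3 - <<'E'
from h import *
p,M=tool();print(p,M.round(3)); d=np.array([.6082,.0992,.15])-p; print(M.T@d*100)
E
```

```text
t: 0.9
position: [0.3867, -0.2247, 0.206]
tcp_rot: [-0.013, -0.707, -0.013, 0.707]
ft_force: [0.4, -0.6, -0.2]
opening: -0.0002
[ 0.38674874 -0.22472232  0.20603666] [[-0.     0.036 -0.999]
 [ 0.    -0.999 -0.036]
 [-1.    -0.     0.   ]]
[  5.60808195 -31.56154686 -23.31271179]
```

```bash
python3 -m jog '[[[0,-4,-3,0,0,0,-1],[0,-8,-6,0,0,0,-1],[1,-12,-9,0,0,0,-1],[2,-16,-12,0,0,0,-1],[3,-20,-15,0,0,0,-1],[4,-24,-18,0,0,0,-1],[5,-28,-21,0,0,0,-1],[6,-31.5,-23.3,0,0,0,-1]]]'
python3 - <<'E'
from h import *
p,M=tool();print(p); d=np.array([.6082,.0992,.0805])-p; print(M.T@d*100)
a=crop("top",225,120,385,240,5,"t3");crop("side",240,120,400,280,4,"s3")
E
```

```text
t: 1.7
position: [0.608, 0.0988, 0.1455]
tcp_rot: [-0.014, -0.707, -0.013, 0.707]
ft_force: [1.4, -0.3, 0.9]
opening: -0.0003
[0.60799402 0.09878922 0.14550566]
[ 6.50055789 -0.04095115 -0.02322908]
```

View pics/s3.png

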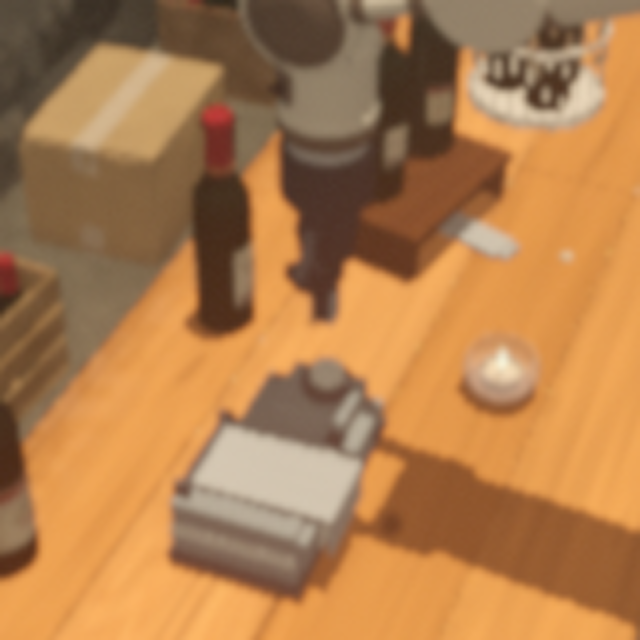

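View pics/t3.png

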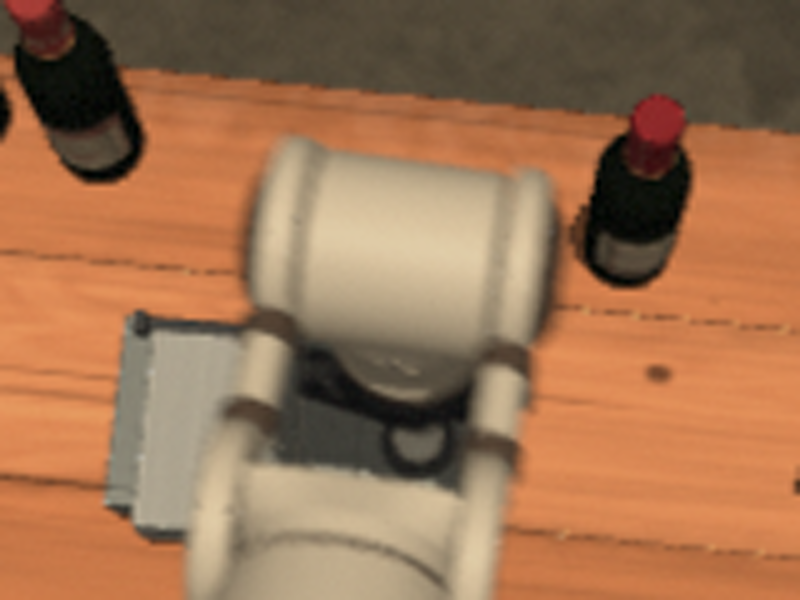

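```bash
python3 -m jog '[[[3,0,0,0,0,0,-1],[5.5,0,0,0,0,0,-1],[6.2,0,0,0,0,0,-1],[6.6,0,0,0,0,0,-1],[7,0,0,0,0,0,-1],[7.2,0,0,0,0,0,-1],[7.2,0,0,0,0,0,-1],[7.2,0,0,0,0,0,-1]]]'
python3 - <<'E'
from h import *
crop("side",240,120,400,280,4,"s4")
E
```

```text
t: 2.6
position: [0.6079, 0.0965, 0.0761]
tcp_rot: [0.013, 0.708, 0.013, -0.706]
ft_force: [-3.1, -0.7, 6.2]
opening: -0.0002
```

View pics/s4.png

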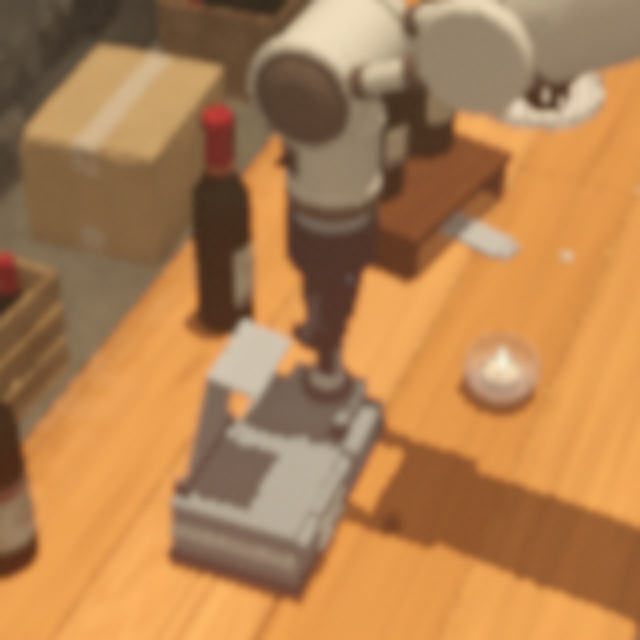

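```bash
python3 -m jog '[[[-4,0,1,0,0,0,-1],[-8,0,4,0,0,0,-1],[-10.4,0,8,0,0,0,-1],[-10.4,-3,10.3,0,0,0,-1],[-10.4,-7,10.3,0,0,0,-1],[-10.4,-11,10.3,0,0,0,-1],[-10.4,-13.4,10.3,0,0,0,-1],[-10.4,-13.4,10.3,0,0,0,-1]]]'
python3 - <<'E'
from h import *
p,M=tool();print(p,M.round(3)); crop("side",200,120,400,280,4,"s5")
E
```

```text
t: 3.45
position: [0.4994, 0.2294, 0.1793]
tcp_rot: [0.014, 0.708, 0.015, -0.706]
ft_force: [0.4, -0.3, -0.1]
opening: 0.0001
[0.4993972  0.22944804 0.17928452] [[ 0.003  0.041 -0.999]
 [ 0.001 -0.999 -0.041]
 [-1.    -0.001 -0.003]]
```

View pics/s5.png

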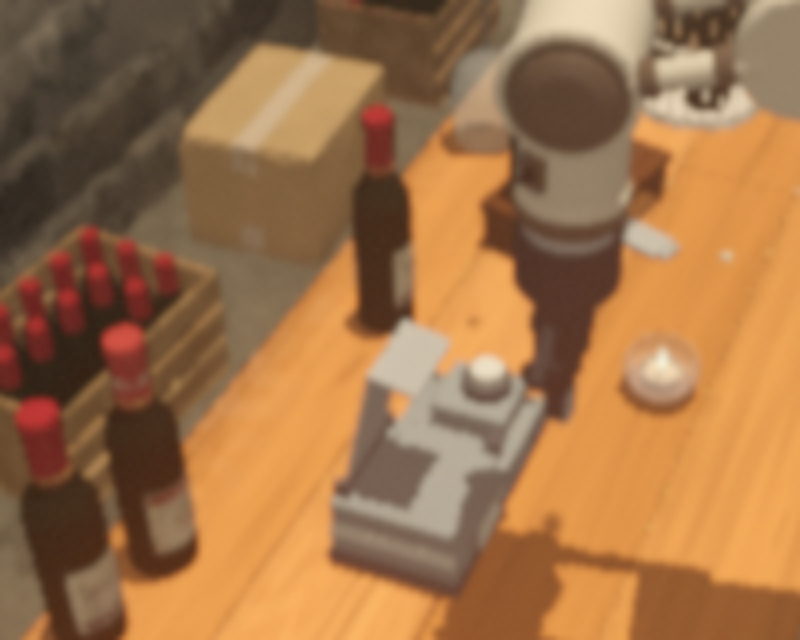

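```bash
python3 -m jog '[[[0,0,-4,0,0,0,-1],[0,0,-7,0,0,0,-1],[0,0,-8.3,0,0,0,-1],[0,0,-9.6,0,0,0,-1],[0,0,-10.9,0,0,0,-1],[0,0,-12,0,0,0,-1],[0,0,-13,0,0,0,-1],[0,0,-13.8,0,0,0,-1]]]'
python3 - <<'E'
from h import *
p,M=tool();print(p); crop("side",200,120,400,280,4,"s6")
E
```

```text
t: 4.3
position: [0.6382, 0.2305, 0.1787]
tcp_rot: [0.013, 0.707, 0.013, -0.707]
ft_force: [-0.6, -0.1, 0.3]
opening: 0.0002
[0.63819218 0.23045504 0.17866582]
```

View pics/s6.png

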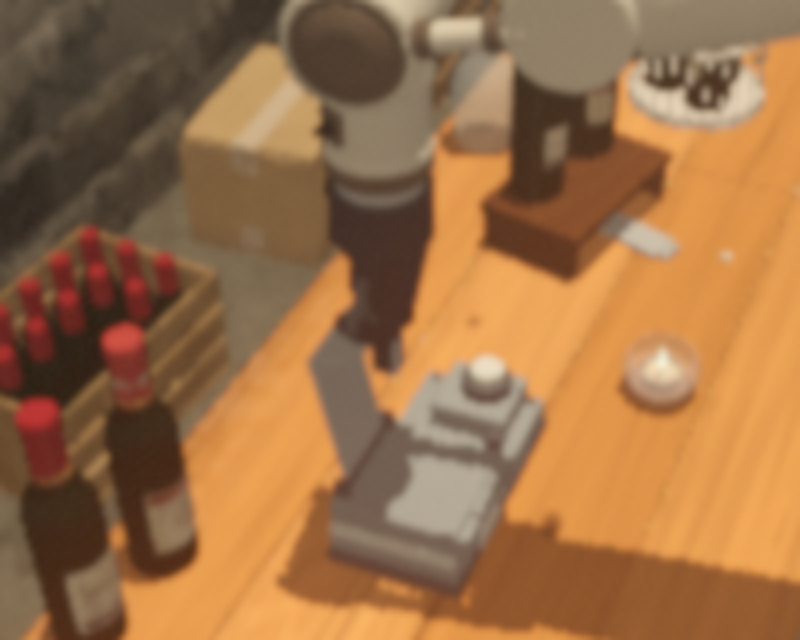

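Lid follows and leans back past vertical. Push a little further to the stop, then hold.

```bash
python3 -m jog '[[[0,0,-0.4,0,0,0,-1],[0,0,-0.8,0,0,0,-1],[0,0,-1.2,0,0,0,-1],[0,0,-1.5,0,0,0,-1],[0,0,-1.5,0,0,0,-1],[0,0,-1.5,0,0,0,-1],[0,0,-1.5,0,0,0,-1],[0,0,-1.5,0,0,0,-1]]]'
```

```text
t: 5.15
position: [0.6478, 0.2322, 0.1782]
tcp_rot: [-0.014, -0.703, -0.013, 0.711]
ft_force: [-17.7, -4.1, 9.2]
opening: 0.0
```

```bash
python3 -m jog '[[[0,0,2,0,0,0,-1],[0,2,6,0,0,0,-1],[0,6,9,0,0,0,-1],[0,10,12,3,0,0,-1],[0,14,14,6,0,0,0],[0,18,15,9,0,0,0.2],[0,22,15,12,0,0,0.5],[0,26,15,15,0,0,0.5]]]'
python3 - <<'E'
from h import *
np.set_printoptions(precision=4,suppress=True)
p,M=tool();print(p,M.round(3)); 
a=crop("top",225,120,385,240,5,"t7");crop("side",240,120,400,280,4,"s7")
im=cv2.imread('pics/top0.png')
hsv=cv2.cvtColor(im,cv2.COLOR_BGR2HSV)
m=((hsv[...,1]<70)&(hsv[...,2]>110)).astype(np.uint8); mm=np.zeros_like(m); mm[218:255,400:428]=m[218:255,400:428]
c=max(cv2.findContours(mm,cv2.RETR_EXTERNAL,cv2.CHAIN_APPROX_NONE)[0],key=cv2.contourArea)
vs,us=np.nonzero(mm); print(cv2.minAreaRect(c), len(us))
P=np.array([onz("top",u,v,.006) for u,v in zip(us,vs)])[:,:2]
mu=P.mean(0); w,V=np.linalg.eigh(np.cov((P-mu).T)); ax=V[:,1]; ax*=-np.sign(ax[0])
t=(P-mu)@ax; s=(P-mu)@V[:,0]; print(mu,ax,np.degrees(np.arctan2(ax[1],ax[0])),t.min(),t.max(),np.ptp(s))
for f in np.linspace(t.min(),t.max(),9)[:-1]:
    k=(t>=f)&(t<f+np.ptp(t)/8); print(f,(s[k].min()+s[k].max())/2,np.ptp(s[k]))
print("tip",mu+ax*t.max())
E
```

```text
t: 5.95
position: [0.5118, -0.0344, 0.1788]
tcp_rot: [-0.08, 0.703, -0.08, -0.702]
ft_force: [0.3, 0.3, 0.3]
opening: 0.0579
[ 0.5118 -0.0344  0.1788] [[ 0.001 -0.224 -0.975]
 [-0.    -0.975  0.224]
 [-1.     0.    -0.001]]
((414.2931213378906, 237.5172576904297), (11.698805809020996, 18.94092559814453), 21.801406860351562) 207
[ 0.5614 -0.2355] [-0.948   0.3181] 161.44903593045098 -0.03045615057173022 0.03054751711755165 0.0358943467715811
-0.03045615057173022 -0.0009952968750238395 0.03316049219550017
-0.022830692110569987 0.000731660720679473 0.03428349916628396
-0.015205233649409754 -0.0006621152482217483 0.032545984792811775
-0.0075797751882495205 -4.4313191314688735e-05 0.03587478472138342
4.5683272910712613e-05 0.00025654286977103667 0.03415404675034797
0.007671141734070949 0.0002847959377147175 0.035255690563719966
0.015296600195231179 -0.0008231469183992736 0.03408266633567849
0.02292205865639141 0.0006370441873765204 0.02439551761258753
tip [ 0.5324 -0.2258]
```

View pics/s7.png

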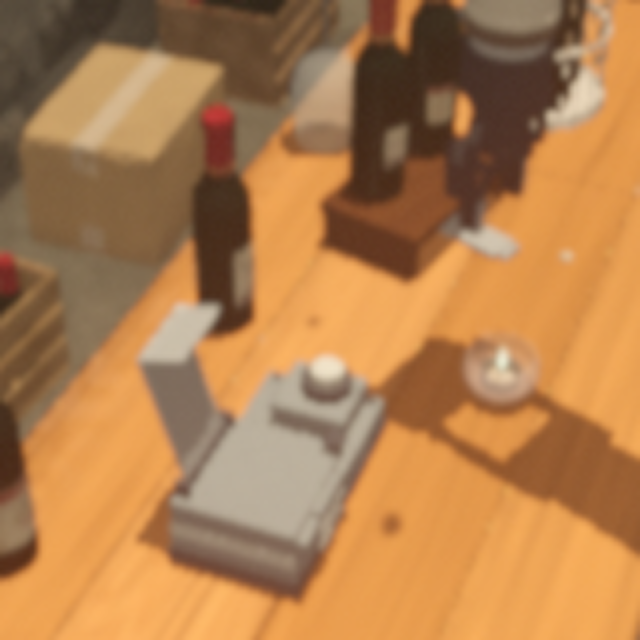

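Run:
```python
from h import *
np.set_printoptions(precision=4,suppress=True)
for z in (.2,.25,.3,.35,.4): print(z,onz("top",305,147,z),onz("top",305,150,z),proj("top",[.608,.0988,z]))
for n,a,b in[("bl cap",(335.5,117),(431,174)),("br cap",(349.5,111),(470,187))]: print(n,two(a,b), onz("top",*b,.291))
p=onz("top",375+200/6,160+265/6,.056);print(p, onz("top",375+390/6,160+325/6,.056))
```

```text
0.2 [0.7517 0.1224 0.2   ] [0.7429 0.1215 0.2   ] [307.8614 197.7172]
0.25 [0.7332 0.1188 0.25  ] [0.7249 0.1179 0.25  ] [307.3679 193.1795]
0.3 [0.7148 0.1151 0.3   ] [0.7068 0.1142 0.3   ] [306.8276 188.2109]
0.35 [0.6963 0.1115 0.35  ] [0.6887 0.1106 0.35  ] [306.2335 182.7467]
0.4 [0.6778 0.1078 0.4   ] [0.6707 0.107  0.4   ] [305.5769 176.7092]
bl cap (array([ 0.6822, -0.2098,  0.2816]), np.float64(0.00015318707426181517)) [ 0.679  -0.2074  0.291 ]
br cap (array([ 0.6627, -0.3156,  0.263 ]), np.float64(0.0018976716902518226)) [ 0.6551 -0.3058  0.291 ]
[ 0.6535 -0.2012  0.056 ] [ 0.6322 -0.2986  0.056 ]
```

View pics/t7.png

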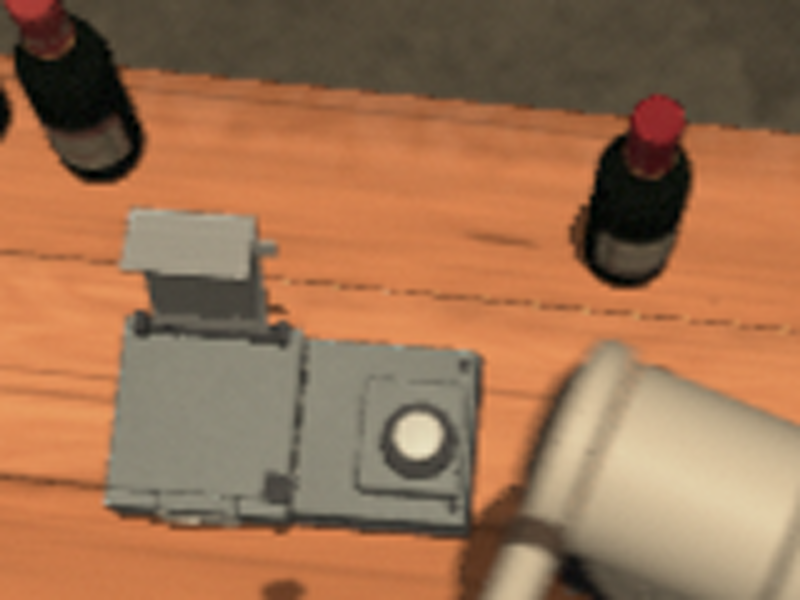

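```bash
python3 -m jog '[[[0,4,-2,2,0,0,0.4],[0,8,-4,4,0,0,0.4],[2,12,-6,5.7,0,0,0.4],[5,16,-8,5.7,0,0,0.4],[8,18.5,-8.9,5.7,0,0,0.4],[10.9,18.5,-8.9,5.7,0,0,0.4],[12.9,18.5,-8.9,5.7,0,0,0.4],[12.9,18.5,-8.9,5.7,0,0,0.4]]]'
python3 - <<'E'
from h import *
p,M=tool();print(p,M.round(3)); 
a=crop("top",375,160,475,255,6,"t8");crop("side",300,100,420,220,5,"s8")
E
```

```text
t: 6.85
position: [0.5555, -0.2308, 0.0456]
tcp_rot: [0.115, -0.696, 0.113, 0.7]
ft_force: [-1.0, 0.4, -0.2]
opening: 0.0601
[ 0.55550715 -0.23083381  0.04560979] [[-0.006 -0.317 -0.948]
 [ 0.004 -0.948  0.317]
 [-1.    -0.002  0.007]]
```

View pics/s8.png

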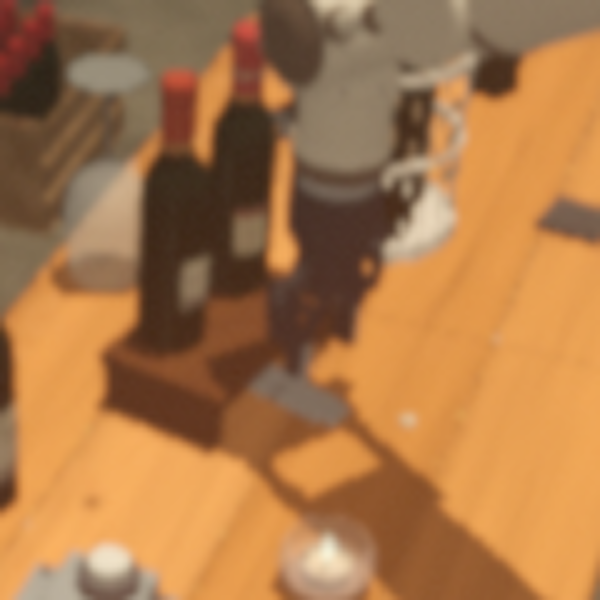

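View pics/t8.png

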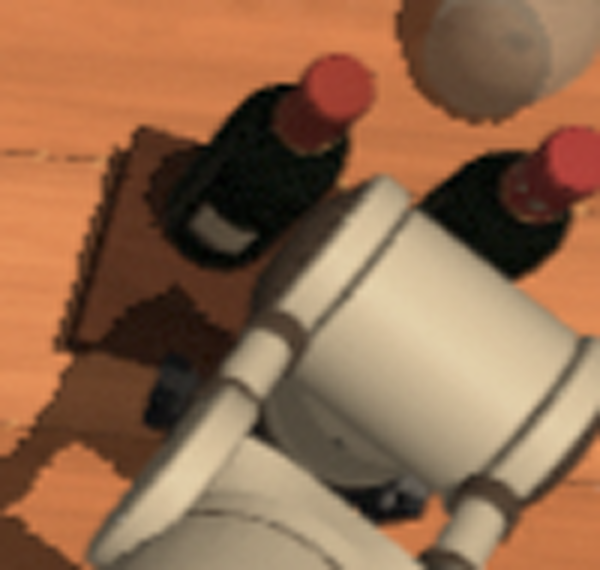

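```bash
python3 -m jog '[[[2,0,0,0,0,0,0.25],[3.5,0,0,0,0,0,0.25],[4,0,0,0,0,0,0.25],[4.3,0,0,0,0,0,0.25],[4.5,0,0,0,0,0,0.25],[4.6,0,0,0,0,0,0.25],[4.7,0,0,0,0,0,0.25],[4.7,0,0,0,0,0,0.25]]]'
python3 - <<'E'
from h import *
p,M=tool();print(p,M.round(3));
E
```

```text
t: 7.75
position: [0.5578, -0.2331, 0.0025]
tcp_rot: [-0.114, 0.698, -0.114, -0.698]
ft_force: [-0.8, 0.2, 0.9]
opening: 0.0534
[ 0.55783117 -0.23313719  0.00254777] [[ 0.    -0.318 -0.948]
 [-0.    -0.948  0.318]
 [-1.     0.    -0.   ]]
```

```bash
python3 -m jog '[[[0.1,0,0,0,0,0,0.1],[0.2,0,0,0,0,0,0.1],[0.3,0,0,0,0,0,0.1],[0.4,0,0,0,0,0,0.1],[0.5,0,0,0,0,0,0.1],[0.5,0,0,0,0,0,0.1],[0.5,0,0,0,0,0,0.1],[0.5,0,0,0,0,0,0.1]]]'
python3 - <<'E'
from h import *
crop("side",300,100,420,220,5,"s9")
E
```

```text
t: 8.55
position: [0.5577, -0.233, -0.0024]
tcp_rot: [0.114, -0.698, 0.114, 0.698]
ft_force: [-1.4, 1.6, 3.6]
opening: 0.0468
```

View pics/s9.png

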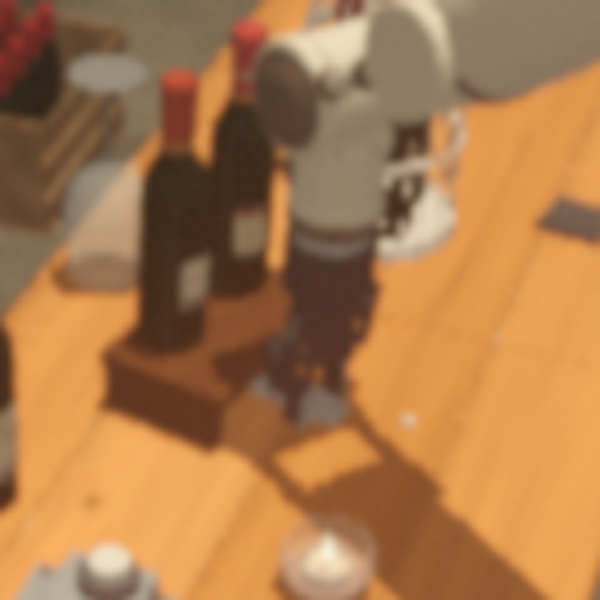

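```bash
python3 -m jog '[[[-0.15,0,0,0,0,0,0],[-0.15,0,0,0,0,0,-0.2],[-0.15,0,0,0,0,0,-0.4],[-0.15,0,0,0,0,0,-0.6],[-0.15,0,0,0,0,0,-0.8],[-0.15,0,0,0,0,0,-0.8],[-0.15,0,0,0,0,0,-0.8],[-0.15,0,0,0,0,0,-0.8]]]' 60
```

```text
t: 9.4
position: [0.5582, -0.2335, -0.0005]
tcp_rot: [-0.114, 0.698, -0.114, -0.697]
ft_force: [-1.3, 0.2, 5.4]
opening: 0.0341
```

```bash
python3 -m jog '[[[-0.2,0,0,0,0,0,-0.8],[-0.3,0,0.6,0,0,0,-0.8],[-0.4,0,2,0,0,0,-0.8],[-0.4,0,4,0,0,0,-0.8],[-0.4,0,6.5,0,0,0,-0.8],[-0.4,0,9,0,0,0,-0.8],[-0.4,0,11.5,0,0,0,-0.8],[-0.4,0,13,0,0,0,-0.8]]]' 60
python3 - <<'E'
from h import *
p,M=tool();print(p,M.round(3)); 
crop("side",300,100,460,240,5,"s10");crop("top",375,160,475,285,5,"t10")
E
```

```text
t: 10.2
position: [0.4316, -0.19, 0.0017]
tcp_rot: [0.114, -0.697, 0.113, 0.699]
ft_force: [-0.6, -0.8, -0.9]
opening: 0.0337
[ 0.4315999  -0.18996527  0.00172269] [[-0.003 -0.318 -0.948]
 [ 0.002 -0.948  0.318]
 [-1.    -0.001  0.003]]
```

View pics/s10.png

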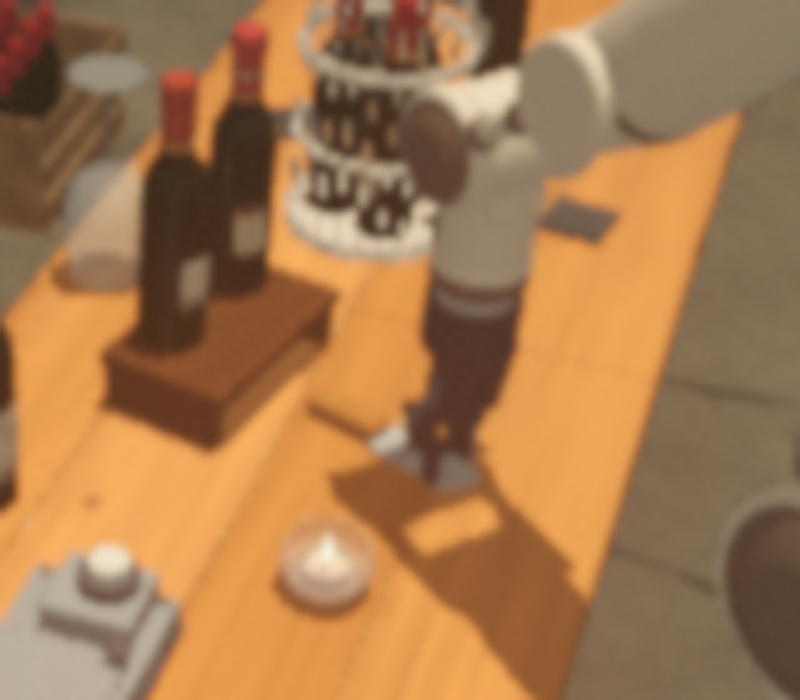

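View pics/t10.png

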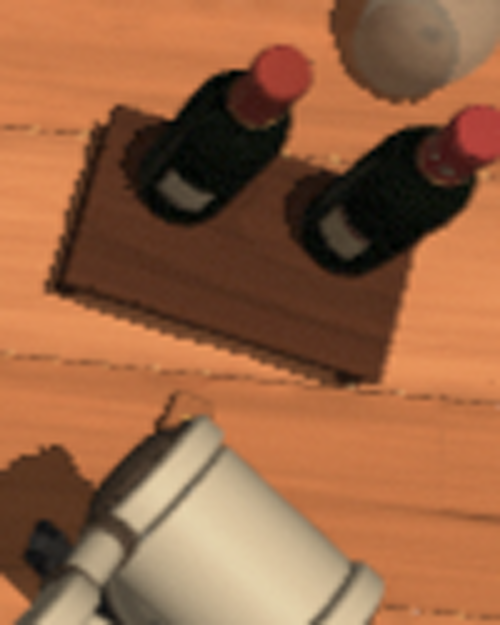

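```bash
python3 -m jog '[[[-3,0,1,0,0,0,-0.8],[-6,-1,1,-7,0,0,-0.8],[-9,-3,1,-15,0,0,-0.8],[-10,-6,2,-23,0,0,-0.8],[-10,-9,2.5,-31,0,0,-0.8],[-10,-12,3,-39,0,0,-0.8],[-10,-15,3.5,-47,0,0,-0.8],[-10,-18,4,-55,0,0,-0.8]]]' 60
python3 - <<'E'
from h import *
p,M=tool();print(p,M.round(3),np.degrees(np.arctan2(M[1,1],M[0,1])),read_state()["opening"],read_state()["q"])
print([onz("top",260,v,0) for v in(300,308)])
im=crop("side",260,60,460,240,4,"s11");print(im[0,0])
t=cv2.imread('pics/top0.png'); print([ (v,t[v,260].tolist()) for v in range(290,312,2)])
print((p-M.T@p*0)[0], M.T@(np.array([.489,.226,.1])-p)*100)
E
```

```text
t: 11.1
position: [0.4544, -0.0071, 0.103]
tcp_rot: [0.223, 0.671, 0.223, -0.671]
ft_force: [0.7, -0.8, -0.6]
opening: 0.0337
[ 0.45444669 -0.00714408  0.10301566] [[ 0.001  0.599 -0.801]
 [-0.    -0.801 -0.599]
 [-1.     0.001 -0.001]] -53.21313446946617 0.03374593118573342 [-2.82733873e-01 -1.17533545e-02  2.04722635e+00  8.07064634e-05
  1.10516191e+00  6.45974098e-01]
[array([0.32368503, 0.21894965, 0.        ]), array([0.30038148, 0.21580585, 0.        ])]
[ 78  97 112]
[(290, [82, 134, 219]), (292, [84, 137, 221]), (294, [83, 134, 219]), (296, [86, 139, 224]), (298, [85, 137, 222]), (300, [81, 133, 216]), (302, [76, 126, 206]), (304, [77, 127, 205]), (306, [80, 131, 216]), (308, [64, 106, 174]), (310, [51, 64, 73])]
0.4544466869242893 [  0.30019821 -16.60280109 -16.72867994]
```

View pics/s11.png

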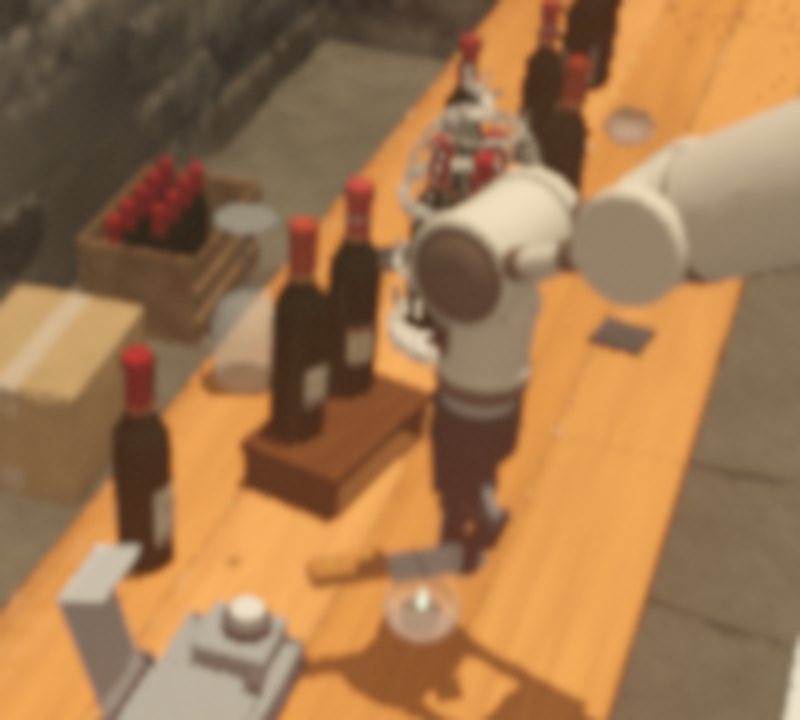

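```bash
python3 -m jog '[[[-1,0,0,-8.5,0,0,-0.8],[-1,-1,1,-17,0,0,-0.8],[-1,-3,-1,-25.5,0,0,-0.8],[-1,-5,-3,-34,0,0,-0.8],[-1,-7,-5,-42.5,0,0,-0.8],[-1,-9,-7,-51,0,0,-0.8],[-1,-11,-9,-59.5,0,0,-0.8],[-1,-13,-11,-68,0,0,-0.8]]]' 60
python3 - <<'E'
from h import *
p,M=tool();print(p,np.degrees(np.arctan2(M[1,2],M[0,2])),read_state()["opening"])
print(M.T@(np.array([.489,.226,.1])-p)*100)
E
```

```text
t: 11.95
position: [0.4656, 0.1628, 0.1128]
tcp_rot: [0.56, 0.432, 0.56, -0.431]
ft_force: [0.1, -0.3, -1.2]
opening: 0.0337
[0.46560927 0.16281163 0.11283854] -75.21703224695436 0.03373630957496482
[ 1.28546971  3.87306104 -5.5130942 ]
```

```bash
python3 -m jog '[[[0,0.5,-1,-8.5,0,0,-0.8],[0,1,-2,-17,0,0,-0.8],[0,2,-3,-25.5,0,0,-0.8],[0,2.5,-4,-34,0,0,-0.8],[0,3,-5,-42.5,0,0,-0.8],[0,3.9,-5.5,-51,0,0,-0.8],[0,3.9,-5.5,-59.5,0,0,-0.8],[0,3.9,-5.5,-68,0,0,-0.8]]]' 60
python3 - <<'E'
from h import *
p,M=tool();print(p,np.degrees(np.arctan2(M[1,2],M[0,2])),read_state()["opening"])
print(M.T@(np.array([.489,.226,.1])-p)*100)
crop("top",225,180,325,300,5,"t12");crop("side",240,150,400,300,5,"s12")
E
```

```text
t: 12.75
position: [0.4897, 0.225, 0.1127]
tcp_rot: [0.706, 0.044, 0.705, -0.044]
ft_force: [0.6, -0.5, -1.7]
opening: 0.0338
[0.48973176 0.22498011 0.1126933 ] -7.19902667181073 0.03379018415195391
[ 1.26930091  0.09169943 -0.08614749]
```

View pics/s12.png

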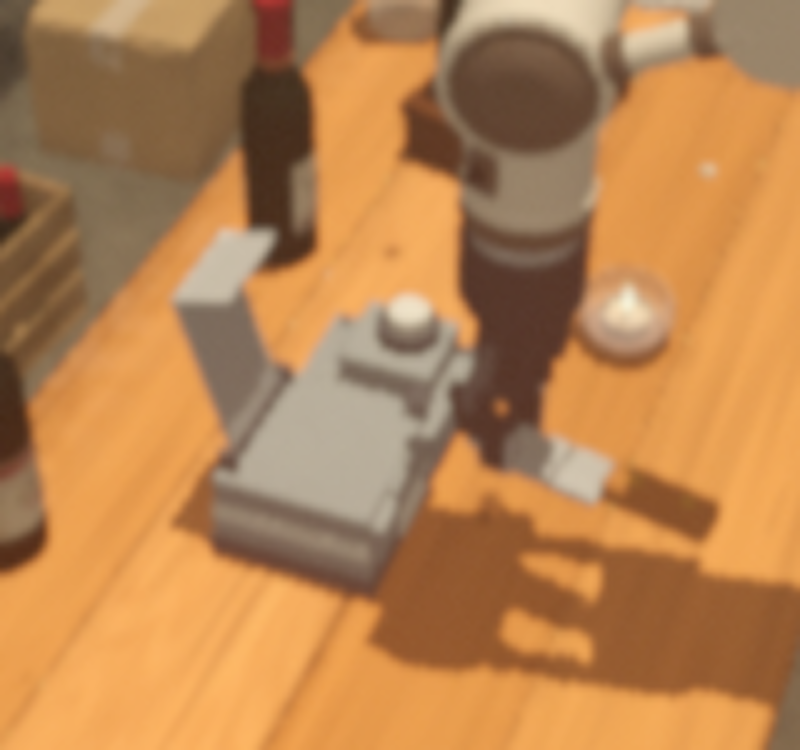

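View pics/t12.png

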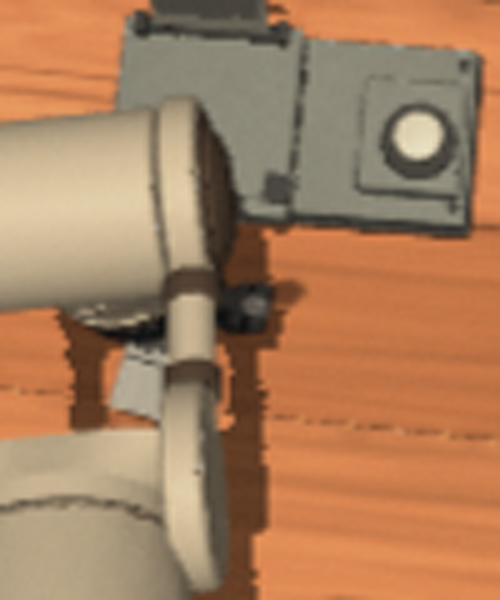

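```bash
python3 -m jog '[[[2,0,0,-8,0,0,-0.8],[6,0,0,-9.3,0,0,-0.8],[8.5,0,0,-9.3,0,0,-0.8],[10,0,0,-9.3,0,0,-0.8],[10.8,0,0,-9.3,0,0,-0.8],[11.1,0,0,-9.3,0,0,-0.8],[11.1,0,0,-9.3,0,0,-0.8],[11.1,0,0,-9.3,0,0,-0.8]]]' 60
python3 - <<'E'
from h import *
crop("side",240,150,400,300,5,"s13")
E
```

```text
t: 13.65
position: [0.4902, 0.2249, 0.0031]
tcp_rot: [0.708, -0.011, 0.706, 0.011]
ft_force: [0.6, -0.5, -1.8]
opening: 0.0337
```

View pics/s13.png

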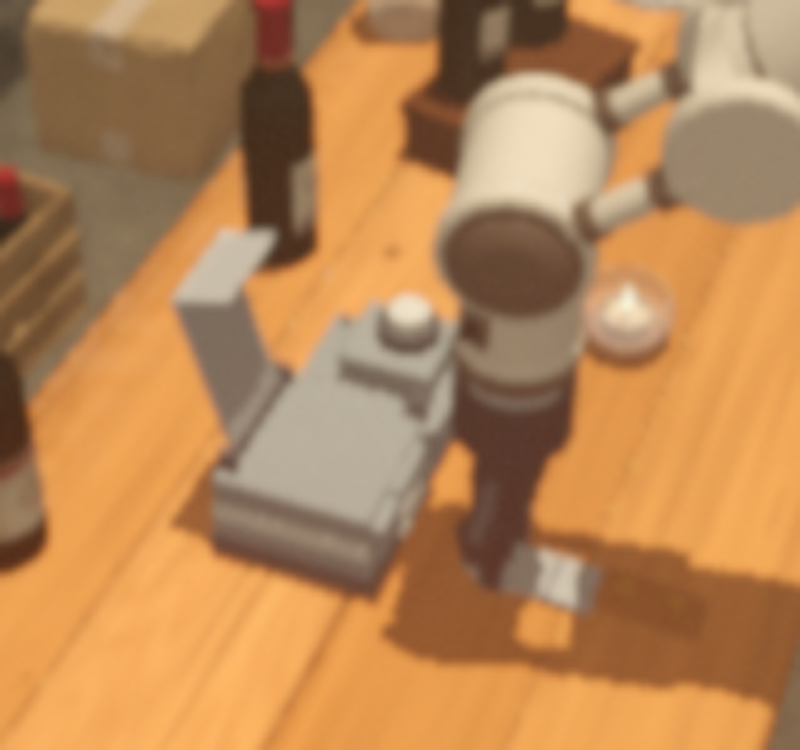

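```bash
python3 -m jog '[[[0.15,0,0,0,0,0,-0.8],[0.3,0,0,0,0,0,-0.8],[0.3,0,0,0,0,0,-0.8],[0.3,0,0,0,0,0,0],[0.3,0,0,0,0,0,0.4],[0.3,0,0,0,0,0,0.4],[0.3,0,0,0,0,0,0.4],[0.3,0,0,0,0,0,0.4]]]' 60
python3 -m jog '[[[-1,0,0,0,0,0,0.4],[-3,0,0,0,0,0,0.4],[-7,0,0,0,0,0,0.4],[-11,0,0,0,0,0,0.4],[-14,4,0,0,0,0,0.4],[-14,8,0,0,0,0,0.4],[-14,13,-2,0,0,0,0.4],[-14,18,-5,0,0,0,0.4]]]'
python3 - <<'E'
from h import *
p,M=tool();print(p,M.round(3))
crop("top",225,180,325,300,5,"t14");crop("side",240,150,400,300,5,"s14")
E
```

```text
t: 14.5
position: [0.4889, 0.2246, -0.0013]
tcp_rot: [0.707, -0.011, 0.707, 0.011]
ft_force: [-1.3, -0.1, -0.3]
opening: 0.06
t: 15.3
position: [0.4402, 0.3945, 0.1403]
tcp_rot: [0.708, -0.01, 0.706, 0.011]
ft_force: [1.5, 0.1, 0.3]
opening: 0.0596
[0.44024249 0.39450058 0.14031908] [[ 0.002 -0.029  1.   ]
 [ 0.001  1.     0.029]
 [-1.     0.001  0.002]]
```

View pics/s14.png

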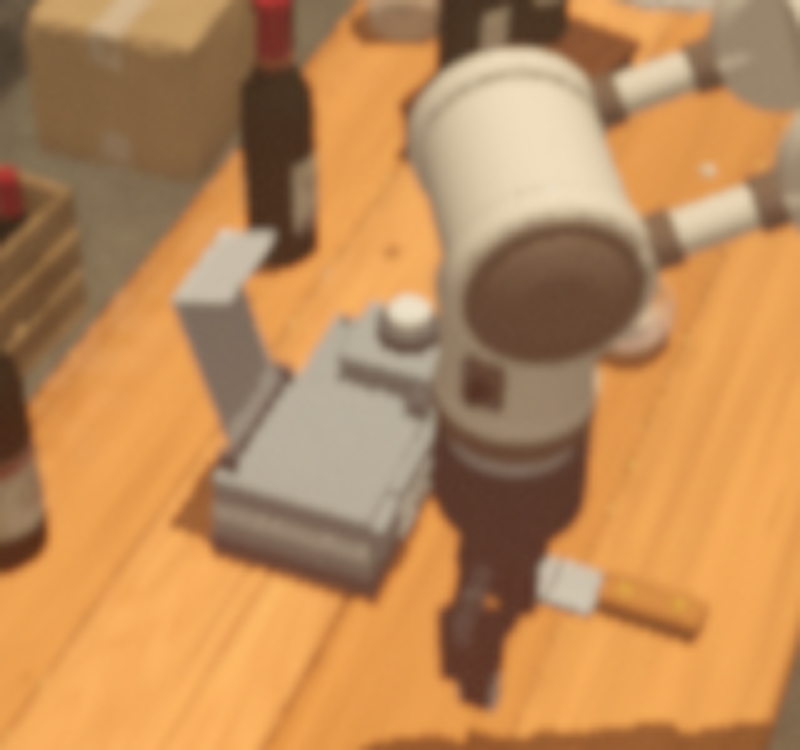

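View pics/t14.png

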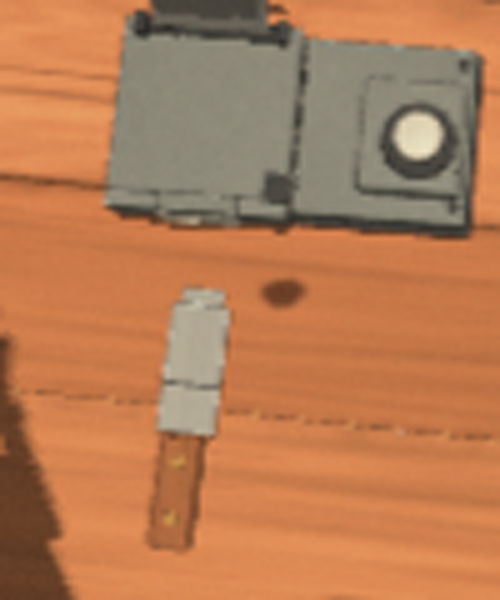

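Run:
```python
from h import *
im=viewer.camera("top"); cv2.imwrite("pics/top14.png",im); crop("top",240,178,330,232,8.8,"t15",im);crop("top",250,230,280,295,9,"t16",im)
```

```text
(no output)
```

View pics/t15.png

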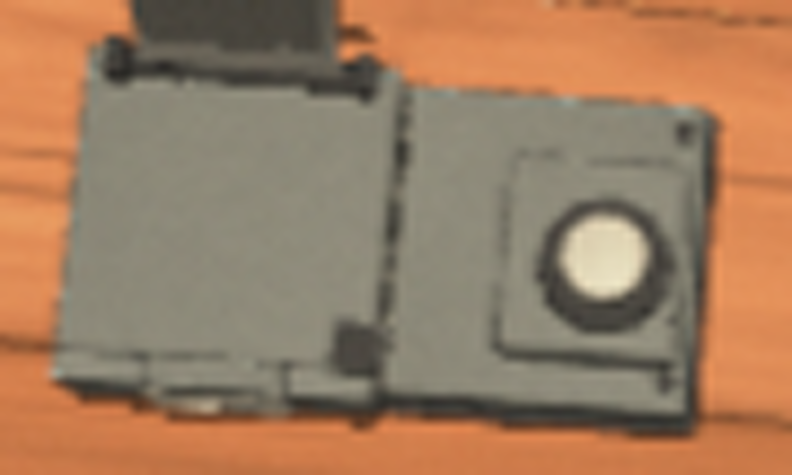

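View pics/t16.png

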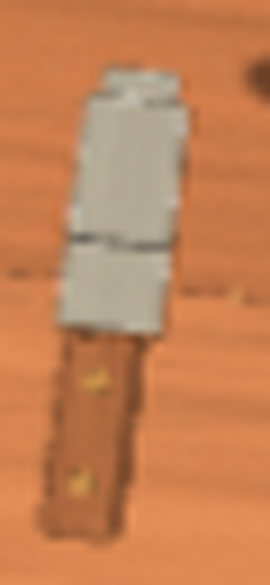

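Run:
```python
from h import *
np.set_printoptions(precision=4,suppress=True)
t=lambda u,v:(240+u/8.8,178+v/8.8)
g=lambda u,v:(250+u/9,230+v/9)
yaw=np.radians(2.2);c,s=np.cos(yaw),np.sin(yaw);Rm=np.array([[c,-s],[s,c]])
O=np.array([.5485,.2265])
pr=lambda P:Rm.T@(P[:2]-O)
for n,uv,z in[("rearL",(90,60),.073),("frontL top",(58,350),.073),("frontL2",(58,378),.073),("jawRrear",(398,75),.073),("frontR",(690,410),.073),("rearR",(715,112),.073),("button",(603,256),.0805),("notchL",(148,355),.073),("notchR",(285,362),.073),("notchLf",(152,395),.05),("notchRf",(285,405),.05),("lipbright",(207,408),.04),("notchRz73",(285,400),.073)]:
    P=onz("top",*t(*uv),z); print(n,P,pr(P)*1000)
a=[onz("top",*t(*uv),.073)[:2] for uv in((58,350),(375,360),(385,395),(690,410),(90,60),(395,72),(405,85),(715,112))]
for i in(0,2,4,6):
    d=a[i]-a[i+1];print("yaw from y-edge",np.degrees(np.arctan2(-d[0],d[1])))
print("gauge")
G={n:onz("top",*g(*uv),z) for n,uv,z in[("line L",(72,239),.006),("lineR",(172,245),.006),("tip",(142,73),.006),("shL",(85,97),.006),("shR",(188,108),.006),("bL",(60,325),.006),("bR",(162,331),.006),("hL",(42,532),.018),("hR",(118,540),.018),("hfL",(65,333),.018),("hfR",(143,340),.018)]}
for n in G:print(n,G[n])
ln=(G["line L"]+G["lineR"])/2; d=G["tip"]-ln; print("line",ln,"tipdist",np.linalg.norm(d),np.degrees(np.arctan2(d[1],d[0])))
d=(G["shL"]+G["shR"]-G["bL"]-G["bR"]);print(np.degrees(np.arctan2(d[1],d[0])))
d=(G["hfL"]+G["hfR"]-G["hL"]-G["hR"]);print(np.degrees(np.arctan2(d[1],d[0])),np.linalg.norm(d)/2)
im=cv2.imread('pics/side0.png')
```

```text
rearL [0.6604 0.2842 0.073 ] [114.0623  53.3797]
frontL top [0.5582 0.2808 0.073 ] [11.7614 53.9293]
frontL2 [0.5486 0.2795 0.073 ] [ 2.147  52.9361]
jawRrear [0.666  0.1776 0.073 ] [115.5224 -53.3695]
frontR [0.5596 0.0652 0.073 ] [   4.8584 -161.6   ]
rearR [0.664  0.0673 0.073 ] [ 109.3487 -163.5258]
button [0.608  0.0999 0.0805] [  54.5659 -128.8084]
notchL [0.5596 0.2502 0.073 ] [11.994  23.2618]
notchR [0.5619 0.2036 0.073 ] [ 12.5578 -23.3682]
notchLf [0.5498 0.2508 0.05  ] [ 2.2358 24.2811]
notchRf [0.551  0.2048 0.05  ] [  1.6809 -21.8258]
lipbright [0.5488 0.2329 0.04  ] [0.5771 6.3753]
notchRz73 [0.549 0.202 0.073] [ -0.4752 -24.5314]
yaw from y-edge 4.0266838263651765
yaw from y-edge 3.0082342007247598
yaw from y-edge 3.5362696464042425
yaw from y-edge 0.7262415331610111
gauge
line L [0.4526 0.2417 0.006 ]
lineR [0.4541 0.2074 0.006 ]
tip [0.5119 0.2253 0.006 ]
shL [0.5016 0.2439 0.006 ]
shR [0.5014 0.2079 0.006 ]
bL [0.4232 0.2419 0.006 ]
bR [0.4248 0.207  0.006 ]
hL [0.354  0.2367 0.018 ]
hR [0.354  0.2111 0.018 ]
hfL [0.42  0.238 0.018]
hfR [0.4204 0.2114 0.018 ]
line [0.4534 0.2245 0.006 ] tipdist 0.05854921287919768 0.777340141224226
1.0869671807243595
0.6908571054355059 0.06624156772858658
```

```bash
python3 -m jog '[[[0,-4,-1,0,0,0,0.3],[0,-8,-2,0,0,0,0.3],[0,-12,-3,0,0,0,0.3],[1,-15,-4,0,0,0,0.3],[3,-16.9,-4.7,0,0,0,0.3],[6,-16.9,-4.7,0,0,0,0.3],[9,-16.9,-4.7,0,0,0,0.3],[9,-16.9,-4.7,0,0,0,0.3]]]' 60
python3 - <<'E'
from h import *
p,M=tool();print(p,M.round(3))
print(M.T@(np.array([.398,.2243,.0])-p)*100)
crop("side",240,150,400,300,5,"s17")
E
```

```text
t: 16.25
position: [0.3951, 0.2203, 0.0457]
tcp_rot: [0.704, -0.011, 0.71, 0.009]
ft_force: [-0.1, 0.1, 0.2]
opening: 0.0556
[0.39505582 0.22031483 0.04573774] [[-0.008 -0.029  1.   ]
 [-0.002  1.     0.029]
 [-1.    -0.002 -0.008]]
[4.57052814 0.39885919 0.34072259]
```

View pics/s17.png

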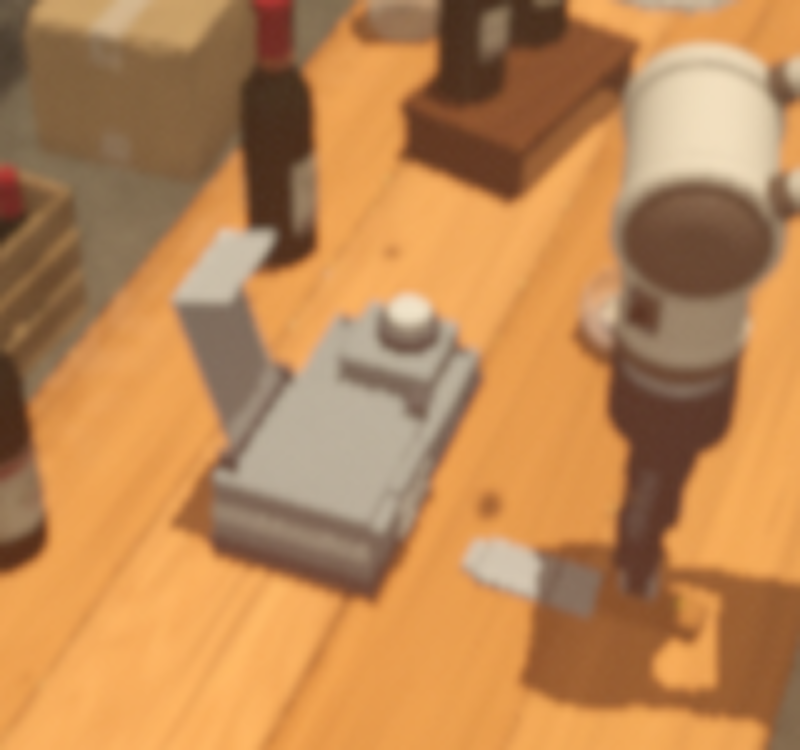

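```bash
python3 -m jog '[[[0,0,0,0,0,0,0.1],[1.5,0,0,0,0,0,0.1],[3,0,0,0,0,0,0.1],[4,0,0,0,0,0,0.1],[4.5,0,0,0,0,0,0.1],[4.7,0,0,0,0,0,0.1],[4.7,0,0,0,0,0,0.1],[4.7,0,0,0,0,0,0.1]]]' 60
python3 - <<'E'
from h import *
p,M=tool();print(p,M.round(4))
print(M.T@(np.array([.398,.2243,.0])-p)*100)
E
```

```text
t: 17.1
position: [0.3986, 0.2225, 0.0024]
tcp_rot: [0.707, -0.011, 0.707, 0.011]
ft_force: [-0.4, -0.8, 0.7]
opening: 0.0472
[0.39864976 0.22251384 0.00239702] [[ 1.100e-03 -3.080e-02  9.995e-01]
 [ 3.000e-04  9.995e-01  3.080e-02]
 [-1.000e+00  3.000e-04  1.100e-03]]
[ 0.23968323  0.18047163 -0.05970435]
```

```bash
python3 -m jog '[[[0.1,0.18,0,0,0,0,0],[0.1,0.18,0,0,0,0,-0.2],[0.1,0.18,0,0,0,0,-0.5],[0.1,0.18,0,0,0,0,-0.8],[0.1,0.18,0,0,0,0,-1],[0.1,0.18,0,0,0,0,-1],[0.1,0.18,0,0,0,0,-1],[0.1,0.18,0,0,0,0,-1]]]' 90
python3 - <<'E'
from h import *
p,M=tool();print(p,M.round(4))
im=crop("top",225,180,325,300,5,"t18");crop("side",240,150,400,300,5,"s18")
E
```

```text
t: 17.9
position: [0.3986, 0.2243, 0.0014]
tcp_rot: [0.707, -0.011, 0.707, 0.011]
ft_force: [-2.0, -0.1, 5.8]
opening: 0.024
[0.39857864 0.22432089 0.00137865] [[ 9.000e-04 -3.070e-02  9.995e-01]
 [ 3.000e-04  9.995e-01  3.070e-02]
 [-1.000e+00  3.000e-04  9.000e-04]]
```

View pics/s18.png

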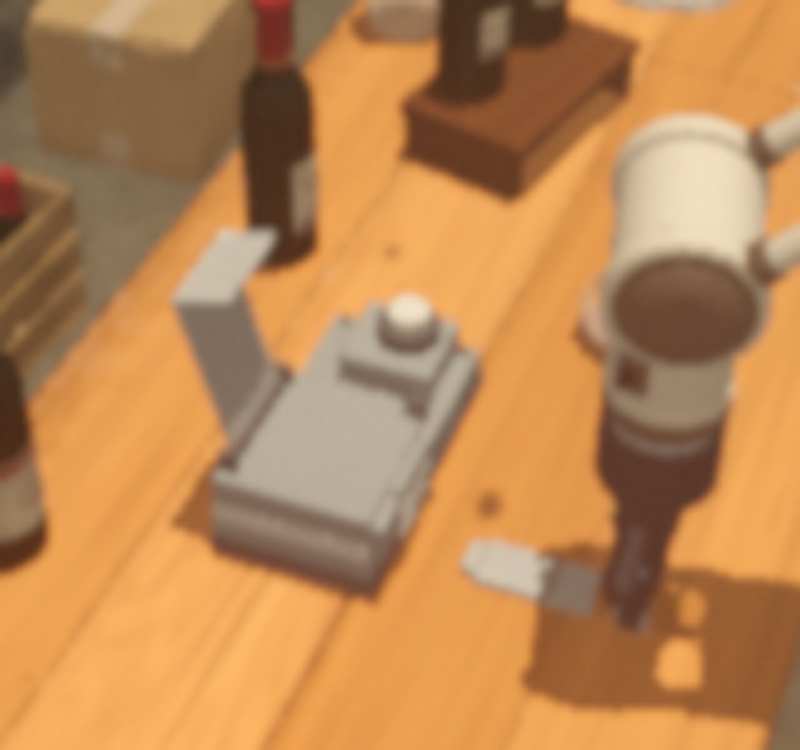

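View pics/t18.png

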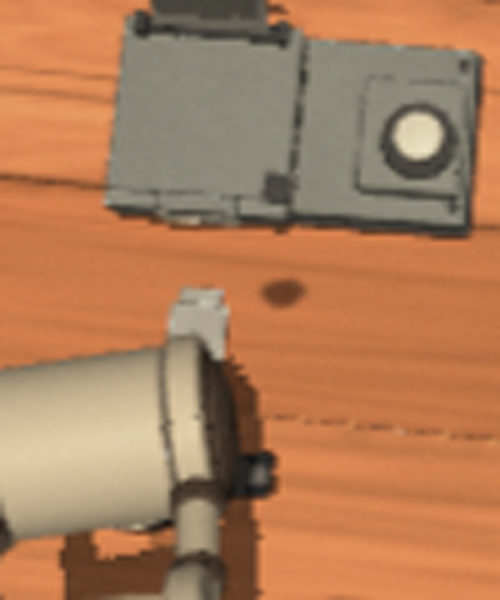

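```bash
python3 -m jog '[[[-1,0,0,0,0,0,-1],[-2,-0.1,0,0,0,0,-1],[-3,-0.2,0,-0.6,0,0,-1],[-4,-0.4,0,-0.6,0,0,-1],[-4.2,-0.4,0,-0.6,0,0,-1],[-4.2,-0.4,0,-0.6,0,0,-1],[-4.2,-0.4,0,-0.6,0,0,-1],[-4.2,-0.4,0,-0.6,0,0,-1]]]' 90
python3 - <<'E'
from h import *
p,M=tool();print(p,M.round(4))
im=crop("top",225,200,305,280,8,"t19");b=crop("side",310,230,390,290,9,"s19");cv2.imwrite("pics/side19.png",b)
E
```

```text
t: 18.8
position: [0.3977, 0.22, 0.0423]
tcp_rot: [0.707, -0.015, 0.707, 0.014]
ft_force: [0.3, -0.3, -1.1]
opening: 0.0239
[0.3976788  0.22004504 0.04232055] [[-1.100e-03 -4.120e-02  9.991e-01]
 [-2.000e-04  9.992e-01  4.120e-02]
 [-1.000e+00 -2.000e-04 -1.100e-03]]
```

View pics/s19.png

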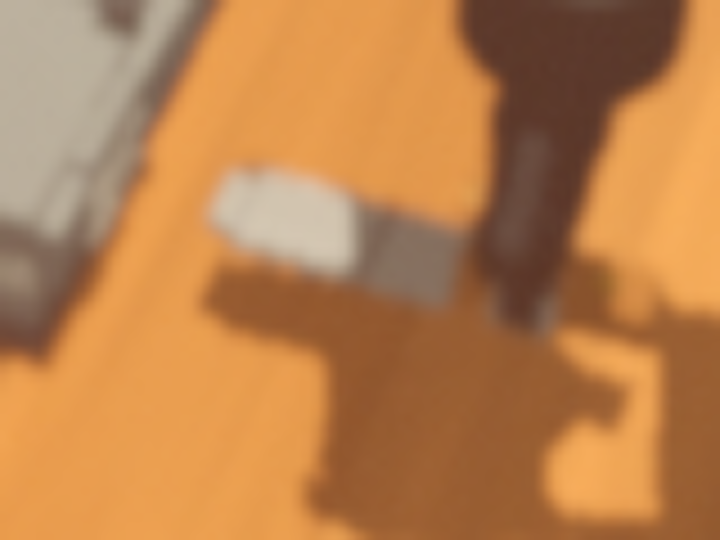

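View pics/t19.png

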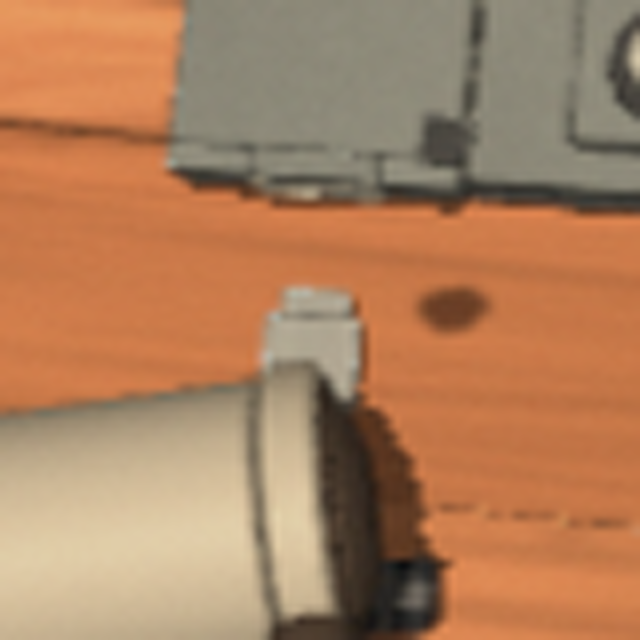

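Run:
```python
from h import *
np.set_printoptions(precision=4,suppress=True)
print(two((310+219/9,230+190/9),(225+320/8,200+289/8)))
p,M=tool()
e=p+M@np.array([0,0,.115]);e[2]=.0475; print(e,proj("side",e),proj("top",e))
b=e.copy();b[2]-=.004;print(proj("side",b))
# shoulders at 50 ahead of line
print(two((310+250/9,230+170/9),(225+352/8,200+293/8)), two((310+208/9,230+212/9),(225+287/8,200+288/8)))
```

```text
(array([0.5133, 0.2229, 0.0458]), np.float64(0.0013183211154553529))
[0.5127 0.2248 0.0475] [334.5036 251.2525] [264.276  235.9435]
[334.4619 252.0983]
(array([0.5096, 0.2101, 0.0463]), np.float64(0.005286875249356812)) (array([0.5125, 0.2353, 0.0469]), np.float64(0.0018863100936958872))
```

```bash
python3 -m jog '[[[0,0.25,0.5,0,0,0,-1],[0,0.25,1.5,0,0,0,-1],[0,0.25,2.5,0,0,0,-1],[0,0.25,3,0,0,0,-1],[0,0.25,3.6,0,0,0,-1],[0,0.25,4.2,0,0,0,-1],[0,0.25,4.6,0,0,0,-1],[0,0.25,4.6,0,0,0,-1]]]' 90
python3 - <<'E'
from h import *
p,M=tool();print(p,M.round(4))
im=crop("top",225,200,305,280,8,"t20");b=crop("side",280,220,380,290,8,"s20")
E
```

```text
t: 19.7
position: [0.4446, 0.2245, 0.0429]
tcp_rot: [0.707, -0.014, 0.707, 0.014]
ft_force: [0.6, 0.1, -1.6]
opening: 0.0241
[0.44463045 0.22453238 0.04289627] [[ 4.000e-04 -4.090e-02  9.992e-01]
 [ 1.000e-04  9.992e-01  4.090e-02]
 [-1.000e+00  1.000e-04  4.000e-04]]
```

View pics/s20.png

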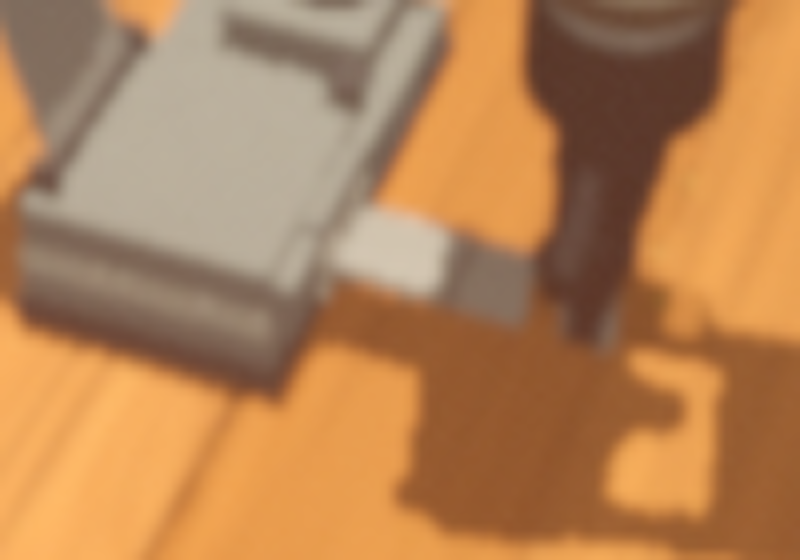

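View pics/t20.png

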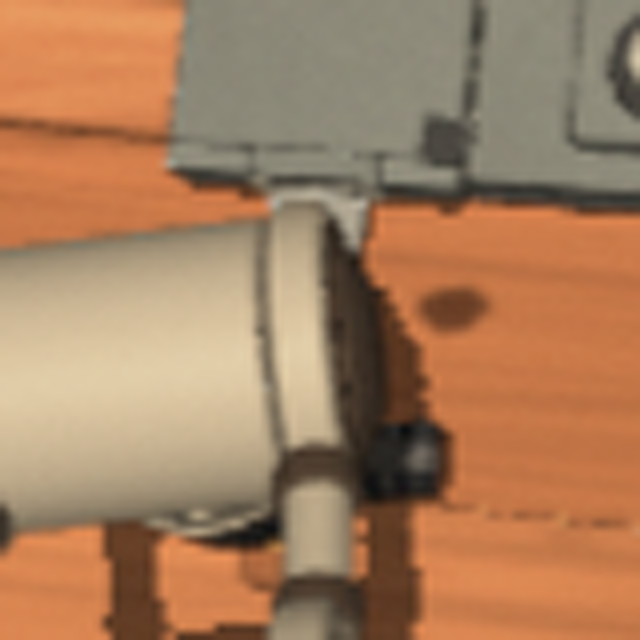

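```bash
python3 -m jog '[[[0,0,0.5,0,0,0,-1],[0,0,1.2,0,0,0,-1],[0,0,1.9,0,0,0,-1],[0,0,2.6,0,0,0,-1],[0,0,3.3,0,0,0,-1],[0,0,4,0,0,0,-1],[0,0,4.5,0,0,0,-1],[0,0,4.5,0,0,0,-1]]]' 90
python3 - <<'E'
from h import *
p,M=tool();print(p,M.round(4))
im=crop("top",225,200,305,280,8,"t21");b=crop("side",280,220,380,290,8,"s21")
E
```

```text
t: 20.6
position: [0.4899, 0.2264, 0.0429]
tcp_rot: [0.707, -0.014, 0.707, 0.014]
ft_force: [0.7, 0.3, -1.0]
opening: 0.024
[0.48986435 0.22637028 0.04293502] [[ 6.000e-04 -4.090e-02  9.992e-01]
 [ 1.000e-04  9.992e-01  4.090e-02]
 [-1.000e+00  1.000e-04  6.000e-04]]
```

View pics/s21.png

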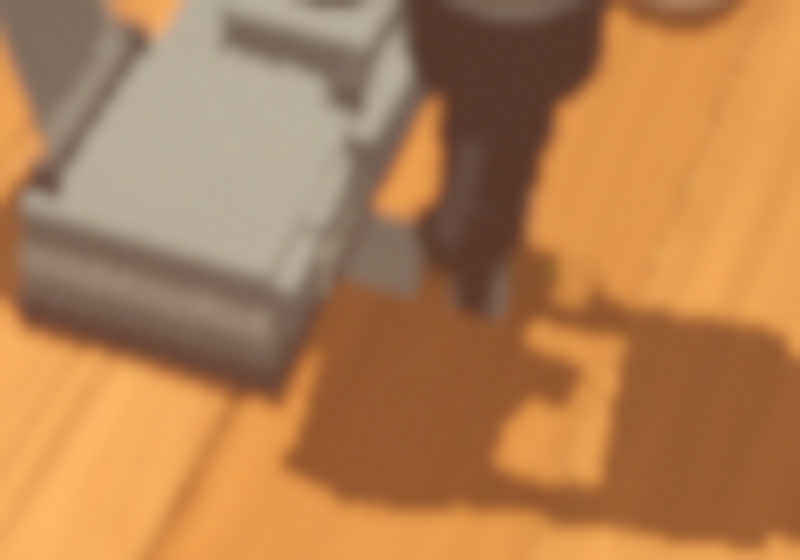

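View pics/t21.png

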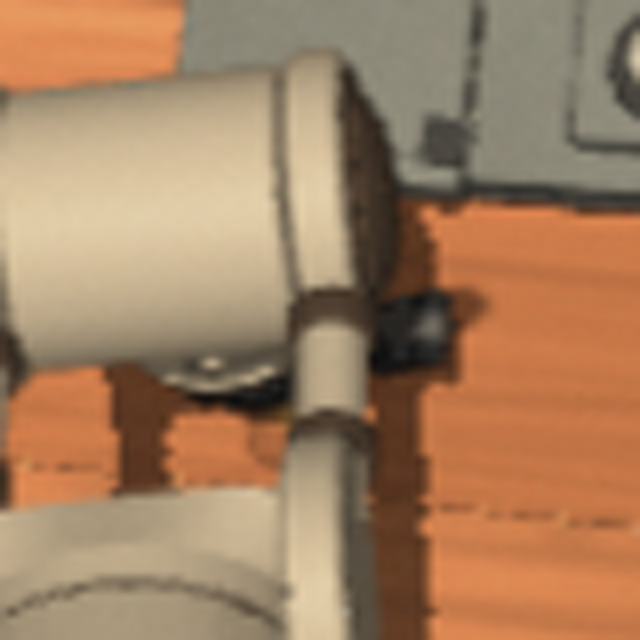

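```bash
python3 -m jog '[[[0,0,0.2,0,0,0,-1],[0,0,0.35,0,0,0,-1],[0,0,0.35,0,0,0,-1],[0.06,0,0.35,0,0,0,-1],[0.12,0,0.35,0,0,0,-1],[0.12,0,0.35,0,0,0,-1],[0.12,0,0.35,0,0,0,-1],[0.12,0,0.35,0,0,0,-1]]]' 90
python3 -m jog '[[[0,0,0,0,0,0,-0.4],[0,0,0,0,0,0,-0.2],[0,0,0,0,0,0,0],[0,0,0,0,0,0,0.2],[0,0,0,0,0,0,0.4],[0,0,0,0,0,0,0.4],[0,0,0,0,0,0,0.4],[0,0,0,0,0,0,0.4]]]' 20
python3 -m jog '[[[-1,0,0,0,0,0,0.4],[-3,0,0,0,0,0,0.4],[-6,0,0,0,0,0,0.4],[-10,0,0,0,0,0,0.4],[-12,-4,0,0,0,0,0.4],[-12,-8,-2,0,0,0,0.4],[-12,-13,-6,0,0,0,0.4],[-12,-18,-10,0,0,0,0.4]]]'
python3 - <<'E'
from h import *
p,M=tool();print(p)
im=crop("top",225,180,325,280,7,"t22");b=crop("side",280,220,380,290,8,"s22");cv2.imwrite("pics/top22.png",im)
E
```

```text
t: 21.5
position: [0.4925, 0.2265, 0.0416]
tcp_rot: [0.707, -0.015, 0.707, 0.015]
ft_force: [-0.7, 0.0, -1.4]
opening: 0.0239
t: 22.3
position: [0.4925, 0.2265, 0.0416]
tcp_rot: [0.707, -0.015, 0.707, 0.015]
ft_force: [-0.8, 0.8, 0.3]
opening: 0.0598
t: 23.1
position: [0.416, 0.0639, 0.1625]
tcp_rot: [0.708, -0.015, 0.706, 0.015]
ft_force: [0.1, -1.2, -0.1]
opening: 0.0598
[0.41596867 0.06391613 0.1625399 ]
```

View pics/s22.png

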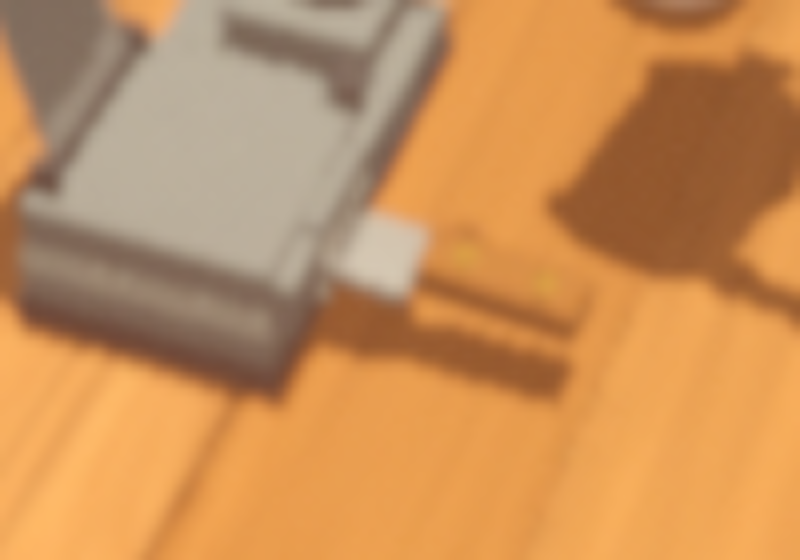

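View pics/t22.png

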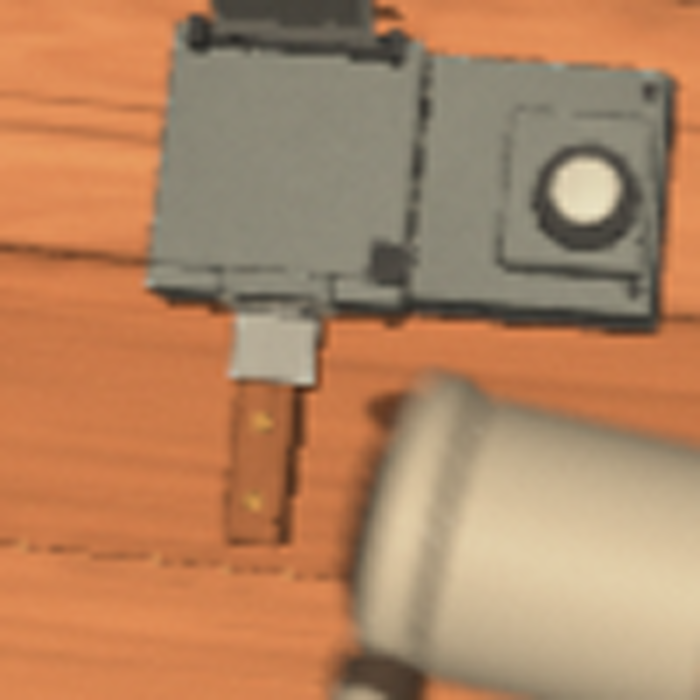

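Run:
```python
from h import *
np.set_printoptions(precision=4,suppress=True)
im=viewer.camera("top")
crop("top",252,212,282,262,12,"t23",im);b=crop("side",312,238,342,262,24,"s23")
# column profiles along blade
for u in (262,264,266): print(u,[int(x) for x in im[214:240,u].mean(1)])
for n,uv,z in[("bladeback",(225+272/7,180+382/7),.046),("handle end",(225+258/7,180+543/7),.058),("lip",(225+275/7,180+311/7),.046),("lip53",(225+275/7,180+311/7),.053)]: print(n,onz("top",*uv,z))
```

```text
262 [131, 133, 132, 129, 112, 135, 131, 123, 64, 107, 116, 170, 171, 169, 169, 169, 169, 169, 169, 159, 104, 114, 116, 116, 120, 136]
264 [133, 133, 133, 129, 111, 132, 133, 125, 73, 120, 138, 159, 167, 167, 169, 169, 168, 168, 167, 161, 115, 98, 105, 108, 110, 110]
266 [135, 133, 132, 133, 129, 130, 133, 127, 79, 108, 134, 139, 167, 168, 169, 168, 168, 167, 169, 165, 145, 95, 96, 91, 88, 89]
bladeback [0.5169 0.2268 0.046 ]
handle end [0.4466 0.2219 0.058 ]
lip [0.5479 0.2296 0.046 ]
lip53 [0.5468 0.2286 0.053 ]
```

View pics/t23.png

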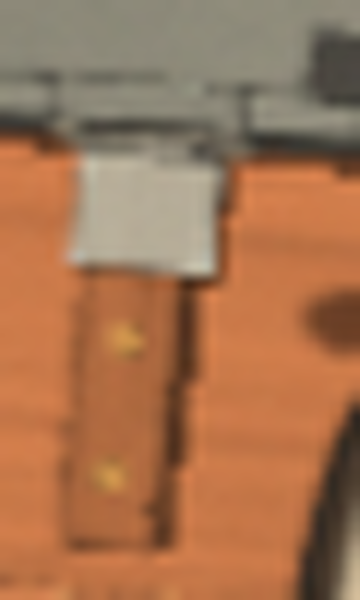

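View pics/s23.png

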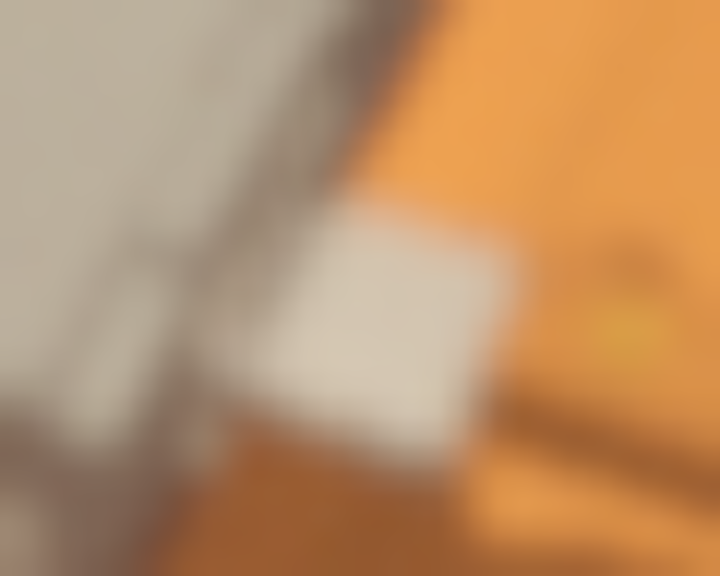

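Run:
```python
from h import *
np.set_printoptions(precision=4,suppress=True)
yaw=.041;a=np.array([np.cos(yaw),np.sin(yaw),0]);l=np.array([-a[1],a[0],0])
L=np.array([.547,.2285,.0462])
for n,d in[("line",0),("back",-.03),("in5",.005)]:
  for s in(.018,-.018):
    P=L+a*d+l*s; q=proj("side",P);r=proj("top",P); print(n,s,((q-[312,238])*24).round(),((r-[252,212])*12).round())
t=lambda u,v:(240+u/8.8,178+v/8.8)
for n,uv in [("hL",(118,58)),("hR",(368,78))]:
    P=onz("top",*t(*uv),.078);print(n,P)
# hinge in side full image
crop("side",275,200,335,265,10,"s24");crop("top",240,180,300,235,11,"t24")
```

```text
line 0.018 [246. 364.] [ 81. 149.]
line -0.018 [337. 178.] [222. 157.]
back 0.018 [460. 423.] [ 69. 266.]
back -0.018 [546. 235.] [212. 274.]
in5 0.018 [211. 354.] [ 82. 129.]
in5 -0.018 [302. 169.] [224. 138.]
hL [0.6608 0.2737 0.078 ]
hR [0.6626 0.1872 0.078 ]
```

View pics/s24.png

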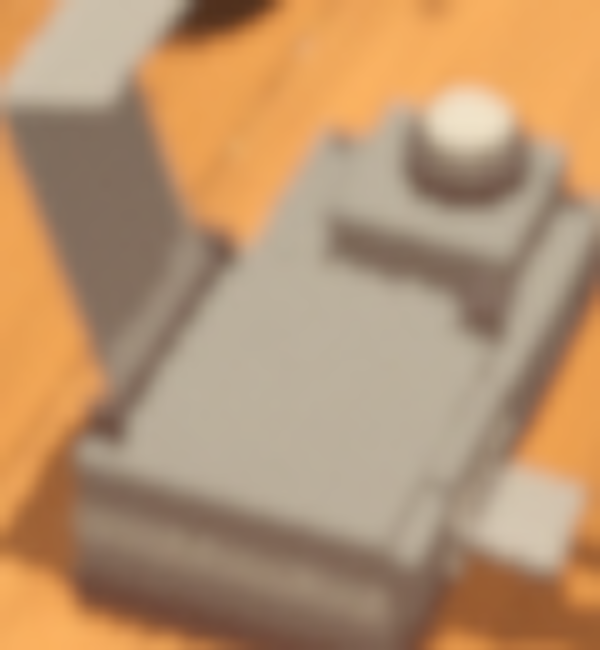

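View pics/t24.png

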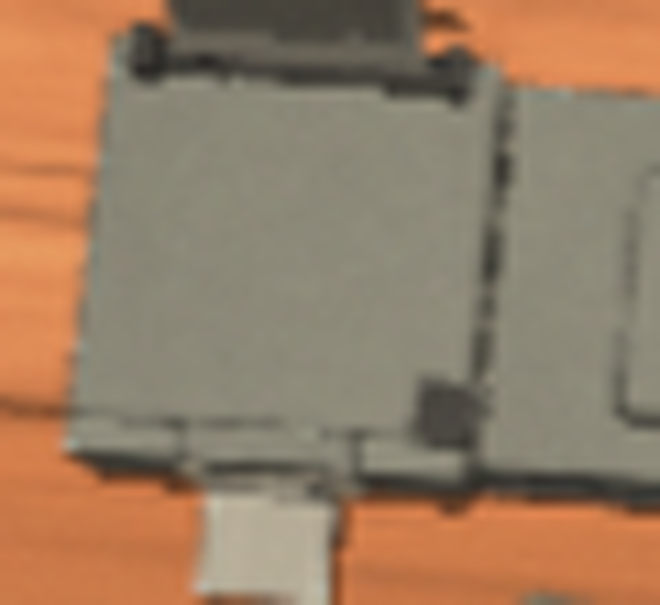

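Run:
```python
from h import *
from plant import ticket
b=viewer.camera("side");cv2.imwrite("pics/side25.png",b)
a0=cv2.imread("pics/side0.png")
for n,(u0,v0,u1,v1) in dict(votive=(352,200,380,225),backb=(285,145,306,205),cup=(318,303,348,342)).items():
    print(n,cv2.absdiff(a0,b)[v0:v1,u0:u1].mean())
print(read_state()["ft_force"]); print(ticket.close_job())
```

```text
votive 6.2438095238095235
backb 7.506084656084656
cup 3.432193732193732
[ 0.18228467 -0.13601052 -0.35930705]
the job is handed in; nothing more can be done
None
```

View pics/side25.png

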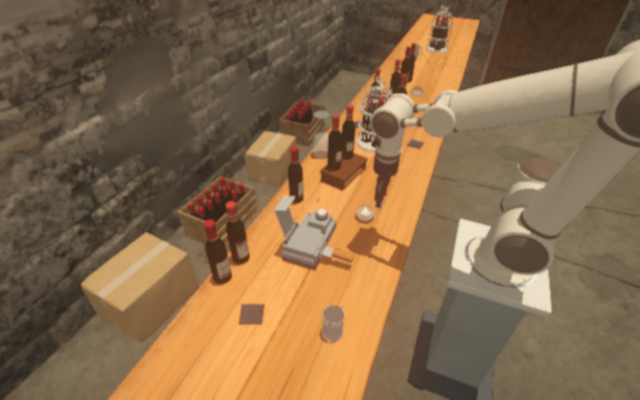

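I carried out every step and handed the job in at about 23 s of the 72 s allowed; handing in gives no verdict.

- **Press and gauge:** I pressed the button, the lid popped, and I pushed it back onto its stop, where the wrist force rose to about 18 N. I then drew the gauge out by its blade, turned it, laid it on the bar in front of the press and let go. I took it again by its handle and slid it into the jaw gap with no noticeable force, then released it.
- **Last pictures:** The gauge sits straight and centred in the gap with the lid standing back. The gripper is clear, the wrist force is about 0, and the bottles, cup and votive look to be where they started.
- **Where my checks disagreed:** The engraved line could not be seen clearly at the lip. My measurements put it at x of about 0.547 m. My estimates of the lip ran from about 0.548 to 0.550 m, with early rough ones up to 0.552 m. The line is therefore most likely 1 to 3 mm short of the lip, and at worst about 5 mm, against the 6 mm allowed.

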